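# Sort the mower hardware into the trays by their samples

## Task

Put the loose nut, pulley, square spacer and wide tube spacer away: each one goes into the well of the tray that has the same part fixed behind it as a sample, standing upright and flat on the tray's floor as it stood on the bench, and set down rather than dropped. The thin tube and the black rubber buffer have no sample: leave them where they are.

Things in the scene. Friction and masses are not known exactly. Their poses are not given: they have to be found in the camera images.
- nut: Loose large hexagonal steel nut standing flat, 46 mm across flats (53 across corners), 34 high, with a round hole through it. Origin: centre of its underside; z up; one pair of flats faces along its x axis (so the width along x is 46 mm), the others every 60 degrees.
- pulley: Loose bare-aluminium V-belt pulley lying flat, 56 mm across its two round flanges, 36 high (38 with the darker 30 mm wide boss in the middle of its top); between the flanges, from 9 to 27 mm up, runs the V groove. Origin: centre of its underside; z up.
- square: Loose square steel tube spacer standing on end, 40 x 40 mm outside, wall 4, 38 high, open at both ends. Origin: centre of its underside; z up; x and y square to its sides.
- tube: Loose wide round steel tube spacer standing on end, 42 mm outside diameter, wall 5, 40 high, open at both ends. Origin: centre of its underside; z up.
- thin_tube: Loose thin round steel tube spacer standing on end, 24 mm outside diameter, 40 high. No tray has its sample: it stays where it is. Origin: centre of its underside.
- buffer: Loose black rubber buffer, a blunt cone 44 mm wide at the foot, 28 mm wide at the top, 32 high. No tray has its sample: it stays where it is. Origin: centre of its underside.
- tray_nut: Wooden tray fixed to the bench, with a hexagonal nut fixed behind its well as sample. Well: open square, 80 x 80 mm inside, floor 4 mm and rim (6 wide) 8 mm above the bench. Origin: at bench height under the well's centre; z up; x points to the sample, a full-size part whose axis is 80 mm off, top at most 44 mm high. Fingers closing along y clear the sample. The trays differ only in the sample.
- tray_pulley: Wooden tray fixed to the bench, with a V-belt pulley fixed behind its well as sample. Well: open square, 80 x 80 mm inside, floor 4 mm and rim (6 wide) 8 mm above the bench. Origin: at bench height under the well's centre; z up; x points to the sample, a full-size part whose axis is 80 mm off, top at most 44 mm high. Fingers closing along y clear the sample. The trays differ only in the sample.
- tray_square: Wooden tray fixed to the bench, with a square tube spacer fixed behind its well as sample. Well: open square, 80 x 80 mm inside, floor 4 mm and rim (6 wide) 8 mm above the bench. Origin: at bench height under the well's centre; z up; x points to the sample, a full-size part whose axis is 80 mm off, top at most 44 mm high. Fingers closing along y clear the sample. The trays differ only in the sample.
- tray_tube: Wooden tray fixed to the bench, with a wide round tube spacer fixed behind its well as sample. Well: open square, 80 x 80 mm inside, floor 4 mm and rim (6 wide) 8 mm above the bench. Origin: at bench height under the well's centre; z up; x points to the sample, a full-size part whose axis is 80 mm off, top at most 44 mm high. Fingers closing along y clear the sample. The trays differ only in the sample.
There are look-alikes about, which are no part of the job. Leave any orange look-alike of the tube alone.

How it is judged (in metres and radians):
At the end, for the whole second after the job is handed in: Each of the four parts stands upright (0.1 rad) on the floor of the well of its own sample's tray (centre within 25 mm of the well's along both tray axes, underside at most 2.5 mm above the floor), released and at rest; thin tube and buffer within 3 cm of where they began (x of nut in the frame of tray_nut between -0.025 and 0.025 m and y of nut in the frame of tray_nut between -0.025 and 0.025 m and z of nut in the frame of tray_nut below 0.0065 m and angle between each of nut, pulley, square, tube's own z axis and vertical below 0.1 rad and linear speed of each of nut, pulley, square, tube below 0.02 m/s and x of pulley in the frame of tray_pulley between -0.025 and 0.025 m and y of pulley in the frame of tray_pulley between -0.025 and 0.025 m and z of pulley in the frame of tray_pulley below 0.0065 m and x of square in the frame of tray_square between -0.025 and 0.025 m and y of square in the frame of tray_square between -0.025 and 0.025 m and z of square in the frame of tray_square below 0.0065 m and x of tube in the frame of tray_tube between -0.025 and 0.025 m and y of tube in the frame of tray_tube between -0.025 and 0.025 m and z of tube in the frame of tray_tube below 0.0065 m and distance of each of thin_tube, buffer from where it was at the start of the episode below 0.03 m); the robot touches nothing.
It fails at once if a part is dropped (falls free by more than about 3 cm) ((contact force between the fingers and nut below 0.01 N and linear speed of nut above 0.8 m/s) or (contact force between the fingers and pulley below 0.01 N and linear speed of pulley above 0.8 m/s) or (contact force between the fingers and square below 0.01 N and linear speed of square above 0.8 m/s) or (contact force between the fingers and tube below 0.01 N and linear speed of tube above 0.8 m/s)).
It fails at once if the thin tube is moved by more than 3 cm (distance of thin_tube from where it was at the start of the episode above 0.03 m).
It fails at once if the rubber buffer is moved by more than 3 cm (distance of buffer from where it was at the start of the episode above 0.03 m).
It also fails if it takes over 112 s, if anything falls off the work surface, if the arm or the gripper's body presses on something with over 40 N, if the wrist force passes 120 N, or if a joint passes its speed limit or range.

## Robot

A 7-joint arm with a two-finger parallel gripper is mounted at the origin on the work surface. World frame = base frame: x ahead of the robot, y to its left, z up, the work surface at z = 0. Lengths are in mm, angles in rad, forces in N, time in s.
With the tool pointing down it reaches from about 425 to 875 mm from the base axis. Payload 8.4 kg.
Tool frame: the origin (TCP) lies at the very end of the fingers, on their centre line; the grasp point (between the pads) lies 19 mm behind it; z points along the fingers, y is the direction in which the jaws open and shut (so a half turn about z gives the same grasp; the last joint's range is limited). The gripper opens to 85 mm and grips with 20 to 120 N. Pads are 22 mm wide; open, the fingers measure 114 mm over their backs; the gripper's body (76 mm by 85 mm) begins 54 mm behind the grasp point. The pads swing forward as they close: fully open they stand 13 mm farther back than shut.
Start: joints at [-1.436, 0.333, 0.04, 1.465, -0.013, 1.343, -0.059], TCP at [150.593, 632.286, 231.308] pointing down, gripper open.
Joint ranges: [-2.58, 2.58], [-0.38, 2.09], [-1.3, 1.39], [0.25, 2.4], [-1.5, 4.64], [0.08, 2.09], [-2.65, 2.65]. Speed limits (rad/s): [2.22, 2.22, 2.79, 2.79, 3.14, 3.14, 3.14].

## Interface

Orientations are given as a 3x3 rotation matrix whose columns are the frame's x, y, z axes.
In Python, from plant import arm gives the robot as it stands. The module is installed in compiled form; this text tells all that it offers.
- The arm moves only by the tool step_arm, never from a script. Its arguments are lists of equal length, an entry for each row: "slide": the shift along the tool's x, y, z normalised to -1 to 1, where 1 is 0.4 m, a list of three; "delta_rot": the turn, a rotation vector about the tool's x, y, z normalised to -1 to 1, where 1 is 0.1 rad, a list of three; "jaw": the opening, from 0 (shut) to 1 (fully open). A call has exactly 10 rows; each row shifts and turns the pose as measured when the row begins, along the tool's axes as they then stand; what a row does not reach is not made up. A row lasts 1/12 s, in which the tool goes at most 41.7 mm and 7.16 degrees, less where a joint would pass 70% of its speed; a pose out of reach is approached as far as the arm can. A call with a number of a shift or a turn outside -1 to 1 is refused whole. A call with a gripper value outside its range is refused whole. The fingers move at their own pace and stop on an object; "grip_force" is the grip in N (left out, the last holds). Time passes only in rows, so rows that do not move let the fingers close, or fill a call up. It gives the time, the measured TCP pose, the force and the opening at its end, in the units of the state.
- arm.observe(): the state, without advancing time (a new reading comes with each control period).
- arm.grab_frame(name): name is "scene" or "top"; returns the picture (480x640x3 uint8, red, green, blue); there is no depth.
- arm.camera_params(name): a dict with "mtx" (3x3 intrinsics, pixels), "rvec" (rotation vector, rad) and "tvec" (3), from world to camera coordinates, as OpenCV has them. Camera axes: x right, y down, z forward; pixel columns grow to the right and rows downward; lengths in mm; the calibration is good to about 2 mm. A picture is of the moment at which its call begins. camera_params takes no time and is no camera call.
- arm.finish_job(): hands the job in, once; it reports no verdict.
The state is a dict: "clock": time; "joint_positions": joint angles; "joint_vel": joint speeds; "joint_torque": joint torques, N m; "eef_pos": TCP position; "eef_rot": TCP orientation; "ft_force": force on the tool from outside, world axes, zero at the start; "moment": the same for the moment, N m; "opening": opening from 0.0 (shut) to 1.0 (fully open).
Only numpy, scipy, OpenCV 4.12 (cv2) and the standard library are available. Lean on these libraries where they do the work, as an engineer would, in place of code of your own. Each camera call takes 0.05 s, during which the arm holds its last target.

## Working session

There is one attempt and no reset: what is moved stays moved. The work goes in short steps, Python scripts to look and compute and a tool call to move; the robot and the scene stay as the last step left them, time stands still between calls to the robot, and variables do not carry over. Pictures are saved under pics/ and viewed, and the job is handed in when it is done.

Besides the shell and the picture viewer there is one more tool, called as name(argument=value, ...) on one line, values as JSON. step_arm: Moves the arm, as the interface text tells. Scaled input: -1 to 1 covers 0.4 m each way for a shift and 0.1 rad each way for a turn. Its arguments: {"type":"object","properties":{"slide":{"type":"array"},"delta_rot":{"type":"array"},"jaw":{"type":"array"},"grip_force":{"type":"number"}},"required":["slide","delta_rot","jaw"]}

```bash
mkdir -p pics; python3 - <<'E'
from plant import arm
import cv2
for n in("scene","top"):
    f=arm.grab_frame(n); cv2.imwrite(f"pics/{n}0.png",f[:,:,::-1]); print(n,arm.camera_params(n))
s=arm.observe()
print(s['clock'],s['eef_pos'],s['eef_rot'],s['opening'])
E
```

```text
scene {'mtx': array([[560.49633343,   0.        , 313.62182514],
       [  0.        , 560.49633343, 241.72536374],
       [  0.        ,   0.        ,   1.        ]]), 'rvec': array([ 1.36804411,  2.26751887, -0.87719218]), 'tvec': array([ 237.49056563, -301.71892804, 1329.12166399])}
top {'mtx': array([[596.82933252,   0.        , 318.48185639],
       [  0.        , 596.82933252, 238.101972  ],
       [  0.        ,   0.        ,   1.        ]]), 'rvec': array([ 2.18524973, -2.03088677,  0.2093309 ]), 'tvec': array([-21.10395787, 516.7123386 , 961.396784  ])}
0.1 [150.53568437 631.92519831 230.5177652 ] [[-9.72790949e-01  2.31684517e-01 -2.34718521e-04]
 [ 2.31684617e-01  9.72789962e-01 -1.38881724e-03]
 [-9.34356293e-05 -1.40540951e-03 -9.99999008e-01]] 1.0005713164332015
```

View pics/scene0.png

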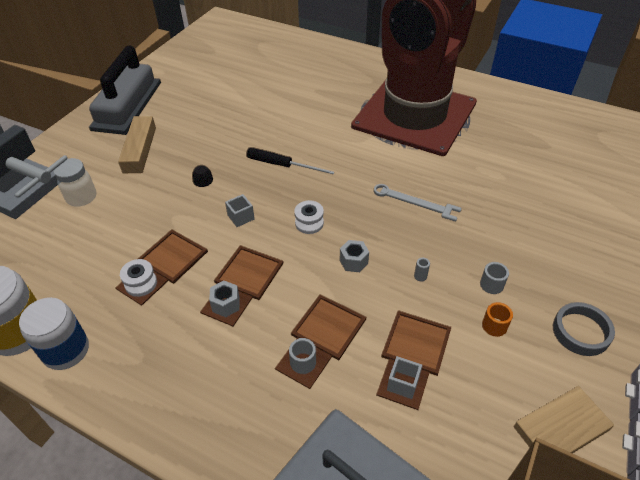

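View pics/top0.png

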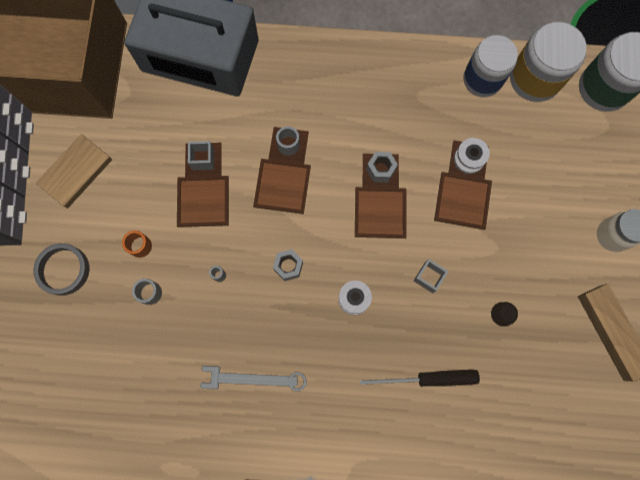

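The loose parts are easy to tell apart from their look-alikes in the top view:

| Part | Loose one | Could be mistaken for |
|---|---|---|
| nut | (288,265) | sample (382,166) |
| pulley | (355,297) | sample (472,155) |
| square | (431,276) | sample (201,155) |
| tube | (146,291), grey | orange ring (134,243), sample (288,140), thin tube (217,273), large ring (61,269) |

The buffer is at (504,313). Next I'll check these in close crops.

```bash
cat > h.py <<'E'
import numpy as np, cv2
from plant import arm
def P(n):
    c=arm.camera_params(n); return c['mtx'],cv2.Rodrigues(c['rvec'])[0],c['tvec'].reshape(3)
def ray(n,uv,z):
    K,R,t=P(n); C=-R.T@t; d=R.T@np.linalg.inv(K)@np.array([uv[0],uv[1],1.]); return C+d*(z-C[2])/d[2]
def proj(n,p):
    c=arm.camera_params(n); return cv2.projectPoints(np.array(p,float).reshape(-1,3),c['rvec'],c['tvec'],c['mtx'],None)[0].reshape(-1,2)
E
python3 - <<'E'
from h import *
for n in("scene","top"):
    K,R,t=P(n);print(n,-R.T@t, proj(n,[[0,0,0],[150,632,230],[500,0,0],[600,0,0],[500,100,0]]).round())
im=cv2.imread("pics/top0.png")
c=im[235:325,110:535]
rows=[c[:, :215],c[:,210:425]]
r=np.vstack([cv2.resize(a,(800,300),interpolation=cv2.INTER_CUBIC) for a in (c[:80,:213],c[:80,212:])])
cv2.imwrite("pics/c1.png",r)
r=im[120:245,170:500]; cv2.imwrite("pics/c2.png",cv2.resize(r,(800,303),interpolation=cv2.INTER_CUBIC))
E
```

```text
scene [1082.32394029  327.90117271  796.90412673] [[414. 114.]
 [780. 152.]
 [314. 258.]
 [287. 297.]
 [363. 278.]]
top [ 309.99337165    1.11884138 1046.72042682] [[ 305.  559.]
 [-174.  452.]
 [ 327.  254.]
 [ 331.  200.]
 [ 271.  250.]]
```

View pics/c1.png

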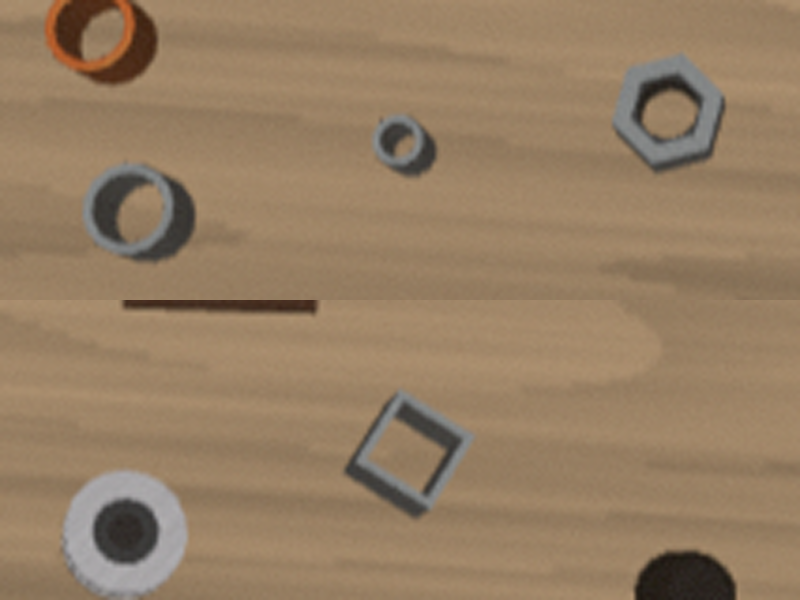

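View pics/c2.png

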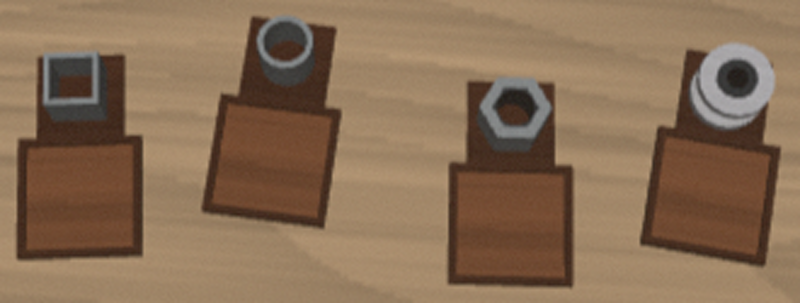

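```bash
python3 - <<'E'
from h import *
def f(U,V,x0,y0,sx,sy): return ((U+.5)/sx-.5+x0,(V+.5)/sy-.5+y0)
A=lambda U,V:f(U,V,110,235,800/213,3.75)
B=lambda U,V:f(U,V-300,322,235,800/213,3.75)
C=lambda U,V:f(U,V,170,120,800/330,303/125)
def cen(name,pts,z):
    w=np.array([ray('top',p,z)[:2] for p in pts]);print(name,w.mean(0).round(1),w.round(1).tolist());return w
cen('tube',[A(131,209)],40); cen('thin',[A(401,141)],40)
w=cen('nut',[A(683,55),A(723,98),A(711,151),A(657,164),A(614,112),A(628,66)],34)
d=w-w.mean(0);print(np.linalg.norm(d,axis=1),np.degrees(np.arctan2(d[:,1],d[:,0]))%60)
w=cen('sq',[B(400,392),B(472,437),B(427,502),B(355,458)],38)
print([np.linalg.norm(w[i]-w[i-1]) for i in range(4)],[np.degrees(np.arctan2(*(w[i]-w[i-1])[::-1]))%90 for i in range(4)])
cen('pul',[B(125,533)],36);cen('boss',[B(126,531)],38);cen('buf',[B(686,592)],30)
for n,p in dict(square=[(18,140),(141,137),(142,256),(18,259)],tube=[(221,94),(341,110),(324,227),(202,211)],nut=[(449,164),(572,167),(572,286),(449,283)],pulley=[(658,127),(779,148),(764,266),(641,243)]).items():
    w=cen('tray_'+n,[C(*q) for q in p],8)
    print([round(np.linalg.norm(w[i]-w[i-1]),1) for i in range(4)],np.round([np.degrees(np.arctan2(*(w[i]-w[i-1])[::-1]))%90 for i in range(4)],1))
E
```

```text
tube [408. 304.] [[408.0, 304.0]]
thin [447.7 186. ] [[447.7, 186.0]]
nut [472.9  66.3] [[497.8, 62.1], [479.1, 42.2], [454.3, 45.7], [446.5, 69.7], [469.0, 91.4], [490.8, 86.9]]
[25.2204363  24.93269745 27.79946297 26.61153095 25.35942106 27.23640089] [50.34942736 44.40358773 47.89943739 52.64225583 38.89472172 48.95278766]
sq [ 472.1 -180.2] [[497.0, -173.1], [478.6, -206.5], [447.4, -187.1], [465.1, -153.9]]
[np.float64(37.26428498511065), np.float64(38.09547204429574), np.float64(36.74131033224377), np.float64(37.64301722773497)] [np.float64(58.86616035638984), np.float64(61.154555145030045), np.float64(58.12106553164884), np.float64(61.9837224230248)]
pul [423.7 -52. ] [[423.7, -52.0]]
boss [424.4 -52.3] [[424.4, -52.3]]
buf [ 416.2 -306.6] [[416.2, -306.6]]
tray_square [578.8 230.6] [[619.8, 281.8], [628.9, 190.1], [537.8, 179.8], [528.9, 270.7]]
[np.float64(91.6), np.float64(92.1), np.float64(91.6), np.float64(91.3)] [7.  5.6 6.4 5.6]
tray_tube [618.2  90.6] [[667.0, 133.4], [661.0, 42.2], [569.6, 47.8], [575.1, 139.0]]
[np.float64(92.0), np.float64(91.5), np.float64(91.6), np.float64(91.4)] [86.5 86.2 86.5 86.5]
tray_nut [581.6 -89.7] [[624.7, -41.5], [629.1, -133.1], [538.4, -137.1], [534.0, -47.0]]
[np.float64(90.8), np.float64(91.8), np.float64(90.8), np.float64(90.2)] [3.5 2.7 2.5 2.8]
tray_pulley [ 614.6 -236.7] [[665.0, -196.2], [655.2, -287.0], [563.7, -277.3], [574.5, -186.5]]
[np.float64(91.0), np.float64(91.3), np.float64(92.0), np.float64(91.4)] [83.9 83.8 83.9 83.2]
```

```bash
cat > plan.py <<'E'
import sys; from h import *
from scipy.spatial.transform import Rotation as Ro
# plan.py x y z psi n : rows n to reach
x,y,z,psi=map(float,sys.argv[1:5]); n=int(sys.argv[5])
s=arm.observe(); p=np.array(s['eef_pos']); R=np.array(s['eef_rot'])
a=np.radians(psi); Y=np.array([np.cos(a),np.sin(a),0]); Z=np.array([0,0,-1.]); T=np.c_[np.cross(Y,Z),Y,Z]
w=Ro.from_matrix(R.T@T).as_rotvec()
print('t',round(s['clock'],2),'p',p.round(1),'psi',round(np.degrees(np.arctan2(R[1,1],R[0,1])),1),'f',np.round(s['ft_force'],1),'op',round(s['opening'],3),'q7',round(s['joint_positions'][6],2))
d=np.array([x,y,z])-p
print('d',d.round(1),'rot units total',(w/.1).round(2))
for i in range(n):
    Ri=R@Ro.from_rotvec(w*i/n).as_matrix()
    print((Ri.T@d/n/400).round(4).tolist(),(w/n/.1).round(3).tolist())
E
python3 plan.py 408 304 150 86.5 10
python3 - <<'E'
from h import *
im=cv2.imread('pics/scene0.png');it=cv2.imread('pics/top0.png')
def circ(x,y,z,r):
    a=np.linspace(0,2*np.pi,60);return np.c_[x+r*np.cos(a),y+r*np.sin(a),np.full(60,z)]
def poly(x,y,z,r,n,a0):
    a=np.radians(a0)+np.arange(n+1)*2*np.pi/n;return np.c_[x+r*np.cos(a),y+r*np.sin(a),np.full(n+1,z)]
L=[]
for z in(0,1):
    L+=[circ(408,304,40*z,21),circ(447.7,186,40*z,12),poly(472.9,66.3,34*z,26.5,6,47.2),poly(472.1,-180.2,38*z,28.3,4,15),circ(424,-52.1,36*z,28)]
for c in[(578.8,230.6,6.2),(618.2,90.6,-3.5),(581.6,-89.7,3),(614.6,-236.7,-6.1)]: L.append(poly(c[0],c[1],8,46*2**.5,4,45+c[2]))
o=[]
for n,m in(('scene',im),('top',it)):
    m=cv2.resize(m,None,fx=3,fy=3,interpolation=cv2.INTER_CUBIC)
    for l in L: cv2.polylines(m,[((proj(n,l)+.5)*3-.5).round().astype(int)],False,(0,255,0),1)
    o.append(m)
cv2.imwrite('pics/o1.png',cv2.resize(o[0][480:1240,330:1590],(800,482)));cv2.imwrite('pics/o2.png',cv2.resize(o[1][380:990,380:1560],(800,414)))
E
```

```text
t 0.1 p [150.5 631.9 230.5] psi 76.6 f [-0.2 -0.1  1. ] op 1.001 q7 -0.06
d [ 257.5 -327.9  -80.5] rot units total [-0.01 -0.   -1.73]
[-0.0816, -0.0648, 0.0202] [-0.001, -0.0, -0.173]
[-0.0805, -0.0662, 0.0202] [-0.001, -0.0, -0.173]
[-0.0793, -0.0676, 0.0202] [-0.001, -0.0, -0.173]
[-0.0781, -0.069, 0.0202] [-0.001, -0.0, -0.173]
[-0.0769, -0.0703, 0.0202] [-0.001, -0.0, -0.173]
[-0.0757, -0.0716, 0.0202] [-0.001, -0.0, -0.173]
[-0.0745, -0.0729, 0.0202] [-0.001, -0.0, -0.173]
[-0.0732, -0.0742, 0.0202] [-0.001, -0.0, -0.173]
[-0.0719, -0.0755, 0.0202] [-0.001, -0.0, -0.173]
[-0.0706, -0.0767, 0.0201] [-0.001, -0.0, -0.173]
```

View pics/o1.png

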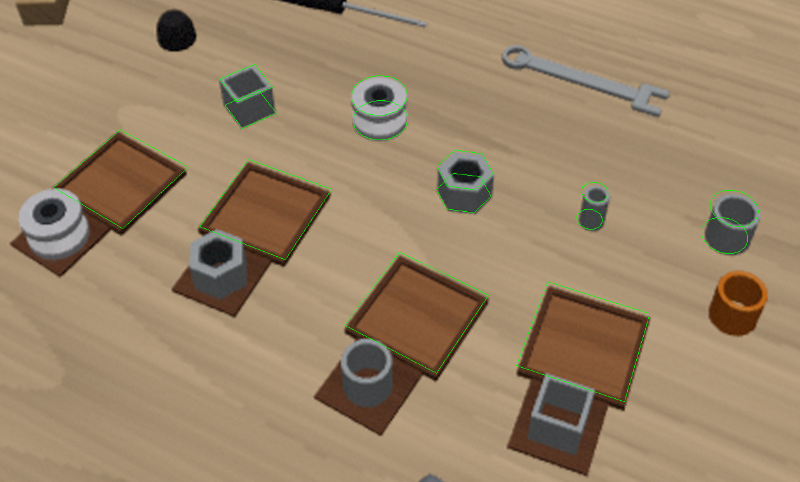

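View pics/o2.png

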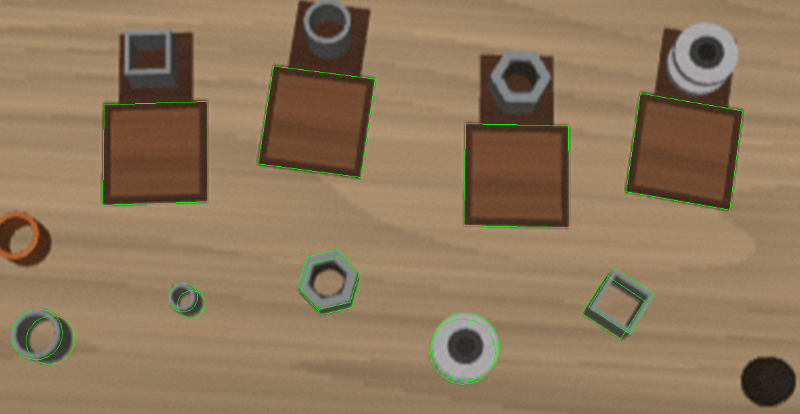

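Both views agree with the model outlines to about 2 mm: tube, nut, square and pulley, plus all four trays, so the choices are confirmed. The grey tube matches the 42 mm outline, and the orange one sits about 85 mm beyond it. I'll move to the tube first.

step_arm(slide=[[-0.08, -0.065, 0.02], [-0.08, -0.066, 0.02], [-0.079, -0.068, 0.02], [-0.078, -0.069, 0.02], [-0.077, -0.07, 0.02], [-0.076, -0.072, 0.02], [-0.074, -0.073, 0.02], [-0.073, -0.074, 0.02], [-0.072, -0.075, 0.02], [-0.07, -0.077, 0.02]], delta_rot=[[0, 0, -0.173], [0, 0, -0.173], [0, 0, -0.173], [0, 0, -0.173], [0, 0, -0.173], [0, 0, -0.173], [0, 0, -0.173], [0, 0, -0.173], [0, 0, -0.173], [0, 0, -0.173]], jaw=[1, 1, 1, 1, 1, 1, 1, 1, 1, 1], grip_force=50)

```text
clock: 0.93
eef_pos: [397.0, 313.3, 146.9]
eef_rot: [[-0.999, 0.036, -0.006], [0.036, 0.999, -0.001], [0.006, -0.001, -1.0]]
ft_force: [0.5, 1.4, -0.4]
opening: 1.003
```

```bash
python3 plan.py 408 304 60 86.5 7
```

```text
t 0.93 p [397.  313.3 146.9] psi 88.0 f [ 0.5  1.4 -0.4] op 1.003 q7 0.81
d [ 11.   -9.3 -86.9] rot units total [-0.01 -0.06  0.25]
[-0.0042, -0.0031, 0.031] [-0.002, -0.009, 0.036]
[-0.0042, -0.0031, 0.031] [-0.002, -0.009, 0.036]
[-0.0042, -0.0031, 0.031] [-0.002, -0.009, 0.036]
[-0.0042, -0.0031, 0.031] [-0.002, -0.009, 0.036]
[-0.0042, -0.0031, 0.031] [-0.002, -0.009, 0.036]
[-0.0042, -0.0031, 0.031] [-0.002, -0.009, 0.036]
[-0.0041, -0.0031, 0.031] [-0.002, -0.009, 0.036]
```

step_arm(slide=[[-0.01, -0.007, 0.02], [-0.01, -0.007, 0.03], [-0.009, -0.007, 0.03], [0, 0, 0.03], [0, 0, 0.03], [0, 0, 0.03], [0, 0, 0.03], [0, 0, 0.02], [0, 0, 0], [0, 0, 0]], delta_rot=[[0, -0.02, 0.05], [0, -0.02, 0.05], [0, -0.02, 0.05], [0, 0, 0.05], [0, 0, 0.05], [0, 0, 0], [0, 0, 0], [0, 0, 0], [0, 0, 0], [0, 0, 0]], jaw=[1, 1, 1, 1, 1, 1, 1, 1, 1, 1])

```text
clock: 1.77
eef_pos: [413.8, 291.0, 51.7]
eef_rot: [[-0.997, 0.081, -0.002], [0.081, 0.997, -0.008], [0.001, -0.008, -1.0]]
ft_force: [0.4, -0.2, 0.4]
opening: 0.996
```

```bash
python3 plan.py 408 304 8 86.5 5; python3 -c "
from h import *
cv2.imwrite('pics/g1.png',arm.grab_frame('scene')[150:400,380:640,::-1].repeat(2,0).repeat(2,1))"
```

```text
t 1.77 p [413.8 291.   51.7] psi 85.4 f [ 0.4 -0.2  0.4] op 0.996 q7 0.85
d [ -5.8  13.  -43.7] rot units total [-0.08 -0.01 -0.2 ]
[0.0034, 0.0064, 0.0218] [-0.016, -0.002, -0.04]
[0.0034, 0.0064, 0.0218] [-0.016, -0.002, -0.04]
[0.0034, 0.0064, 0.0218] [-0.016, -0.002, -0.04]
[0.0033, 0.0064, 0.0218] [-0.016, -0.002, -0.04]
[0.0033, 0.0064, 0.0218] [-0.016, -0.002, -0.04]
```

View pics/g1.png

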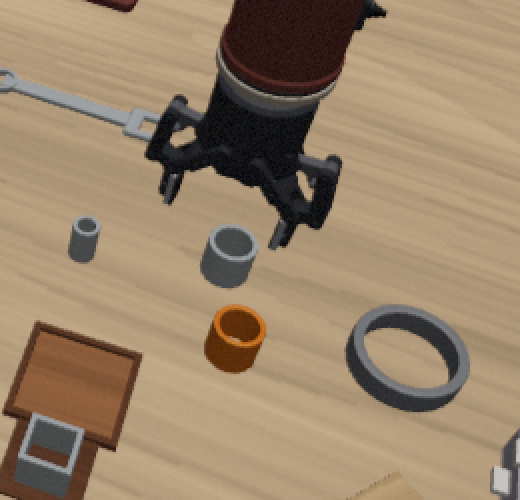

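The jaws are above the tube but about 13 mm off in y. I'll correct that, then descend.

step_arm(slide=[[0.008, 0.016, 0], [0.008, 0.016, 0], [0, 0, 0.01], [0, 0, 0.02], [0, 0, 0.02], [0, 0, 0.02], [0, 0, 0.02], [0, 0, 0.01], [0, 0, 0], [0, 0, 0]], delta_rot=[[-0.04, 0, -0.1], [-0.04, 0, -0.1], [0, 0, 0], [0, 0, 0], [0, 0, 0], [0, 0, 0], [0, 0, 0], [0, 0, 0], [0, 0, 0], [0, 0, 0]], jaw=[1, 1, 1, 1, 1, 1, 1, 1, 1, 1])

```text
clock: 2.65
eef_pos: [408.3, 307.0, 9.0]
eef_rot: [[-0.998, 0.058, 0.001], [0.058, 0.998, 0.003], [-0.001, 0.003, -1.0]]
ft_force: [-0.2, -0.4, -0.1]
opening: 0.999
```

```bash
python3 plan.py 408 304 8 86.5 2
```

```text
t 2.65 p [408.3 307.    9. ] psi 86.7 f [-0.2 -0.4 -0.1] op 0.999 q7 0.87
d [-0.3 -3.  -1. ] rot units total [0.03 0.01 0.03]
[0.0001, -0.0038, 0.0012] [0.016, 0.003, 0.017]
[0.0001, -0.0038, 0.0012] [0.016, 0.003, 0.017]
```

step_arm(slide=[[0, -0.004, 0.005], [0, -0.003, 0.005], [0, 0, 0], [0, 0, 0], [0, 0, 0], [0, 0, 0], [0, 0, 0], [0, 0, 0], [0, 0, 0], [0, 0, 0]], delta_rot=[[0, 0, 0], [0, 0, 0], [0, 0, 0], [0, 0, 0], [0, 0, 0], [0, 0, 0], [0, 0, 0], [0, 0, 0], [0, 0, 0], [0, 0, 0]], jaw=[1, 1, 0.8, 0.6, 0.4, 0.3, 0.2, 0.2, 0.2, 0.2])

```text
clock: 3.48
eef_pos: [408.8, 304.3, 5.8]
eef_rot: [[-0.998, 0.058, 0.002], [0.058, 0.998, 0.005], [-0.002, 0.005, -1.0]]
ft_force: [0.2, -0.1, -2.4]
opening: 0.479
```

```bash
python3 plan.py 408 304 130 86.5 8;python3 -c "
from h import *
cv2.imwrite('pics/g2.png',arm.grab_frame('scene')[150:400,380:640,::-1].repeat(2,0).repeat(2,1))"
```

```text
t 3.48 p [408.8 304.3   5.8] psi 86.7 f [ 0.2 -0.1 -2.4] op 0.479 q7 0.88
d [ -0.8  -0.3 124.2] rot units total [0.05 0.02 0.03]
[0.0002, 0.0001, -0.0388] [0.006, 0.002, 0.003]
[0.0002, 0.0001, -0.0388] [0.006, 0.002, 0.003]
[0.0002, 0.0, -0.0388] [0.006, 0.002, 0.003]
[0.0002, 0.0, -0.0388] [0.006, 0.002, 0.003]
[0.0002, -0.0, -0.0388] [0.006, 0.002, 0.003]
[0.0002, -0.0, -0.0388] [0.006, 0.002, 0.003]
[0.0002, -0.0, -0.0388] [0.006, 0.002, 0.003]
[0.0002, -0.0001, -0.0388] [0.006, 0.002, 0.003]
```

View pics/g2.png

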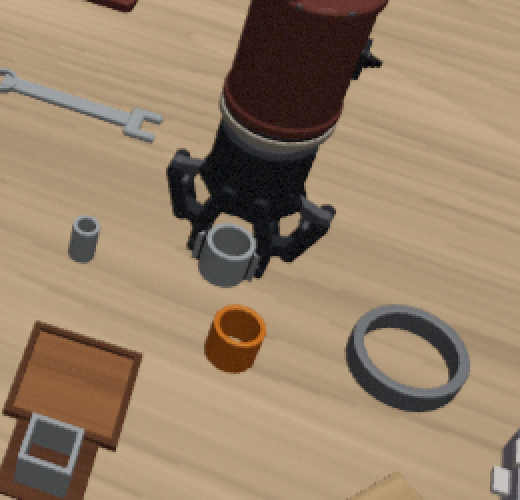

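The pads hold the tube, with the opening at about 41 mm. Now I'll lift it.

step_arm(slide=[[0, 0, -0.01], [0, 0, -0.02], [0, 0, -0.03], [0, 0, -0.04], [-0.02, -0.02, -0.05], [-0.035, -0.035, -0.05], [-0.05, -0.05, -0.05], [-0.055, -0.055, -0.03], [-0.055, -0.055, -0.02], [-0.055, -0.055, 0]], delta_rot=[[0, 0, 0], [0, 0, 0], [0, 0, 0], [0, 0, 0], [0, 0, 0], [0, 0, 0], [0, 0, 0], [0, 0, 0], [0, 0, 0], [0, 0, 0]], jaw=[0.2, 0.2, 0.2, 0.2, 0.2, 0.2, 0.2, 0.2, 0.2, 0.2])

```text
clock: 4.37
eef_pos: [508.9, 191.8, 136.1]
eef_rot: [[-0.999, 0.044, 0.001], [0.044, 0.999, 0.006], [-0.001, 0.006, -1.0]]
ft_force: [0.0, 0.3, -1.2]
opening: 0.479
```

```bash
python3 plan.py 618.2 90.6 90 86.5 6
```

```text
t 4.37 p [508.9 191.8 136.1] psi 87.5 f [ 0.   0.3 -1.2] op 0.479 q7 1.16
d [ 109.3 -101.2  -46.1] rot units total [0.06 0.01 0.17]
[-0.0474, -0.0402, 0.019] [0.01, 0.001, 0.028]
[-0.0475, -0.0401, 0.019] [0.01, 0.001, 0.028]
[-0.0476, -0.0399, 0.0191] [0.01, 0.001, 0.028]
[-0.0477, -0.0398, 0.0191] [0.01, 0.001, 0.028]
[-0.0478, -0.0396, 0.0192] [0.01, 0.001, 0.028]
[-0.0479, -0.0395, 0.0192] [0.01, 0.001, 0.028]
```

step_arm(slide=[[-0.05, -0.043, 0.01], [-0.05, -0.043, 0.01], [-0.05, -0.043, 0.01], [-0.05, -0.04, 0.02], [-0.035, -0.025, 0.02], [-0.02, -0.015, 0.02], [0, 0, 0.01], [0, 0, 0], [0, 0, 0], [0, 0, 0]], delta_rot=[[0.01, 0, 0.03], [0.01, 0, 0.03], [0.01, 0, 0.03], [0.01, 0, 0.03], [0.01, 0, 0.03], [0, 0, 0], [0, 0, 0], [0, 0, 0], [0, 0, 0], [0, 0, 0]], jaw=[0.2, 0.2, 0.2, 0.2, 0.2, 0.2, 0.2, 0.2, 0.2, 0.2])

```text
clock: 5.2
eef_pos: [614.6, 92.7, 102.6]
eef_rot: [[-0.998, 0.067, 0.008], [0.067, 0.998, 0.003], [-0.008, 0.003, -1.0]]
ft_force: [-0.5, 0.0, -1.6]
opening: 0.477
```

```bash
python3 plan.py 618.2 90.6 30 86.5 5;python3 -c "
from h import *
cv2.imwrite('pics/g3.png',arm.grab_frame('scene')[150:400,230:490,::-1].repeat(2,0).repeat(2,1))"
```

```text
t 5.2 p [614.6  92.7 102.6] psi 86.1 f [-0.5  0.  -1.6] op 0.477 q7 1.43
d [  3.6  -2.1 -72.6] rot units total [ 0.03  0.08 -0.06]
[-0.0016, -0.001, 0.0363] [0.007, 0.016, -0.012]
[-0.0016, -0.001, 0.0363] [0.007, 0.016, -0.012]
[-0.0017, -0.001, 0.0363] [0.007, 0.016, -0.012]
[-0.0018, -0.001, 0.0363] [0.007, 0.016, -0.012]
[-0.0018, -0.001, 0.0363] [0.007, 0.016, -0.012]
```

View pics/g3.png

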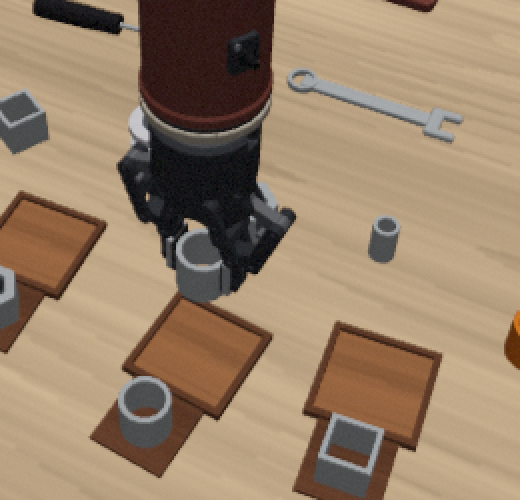

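The tube hangs upright over its own tray, which has the tube sample in front. I'll descend.

step_arm(slide=[[-0.005, -0.003, 0.02], [-0.004, -0.002, 0.03], [0, 0, 0.04], [0, 0, 0.04], [0, 0, 0.035], [0, 0, 0.025], [0, 0, 0.01], [0, 0, 0.005], [0, 0, 0], [0, 0, 0]], delta_rot=[[0.01, 0.03, 0], [0.01, 0.03, 0], [0.01, 0.02, 0], [0, 0, 0], [0, 0, 0], [0, 0, 0], [0, 0, 0], [0, 0, 0], [0, 0, 0], [0, 0, 0]], jaw=[0.2, 0.2, 0.2, 0.2, 0.2, 0.2, 0.2, 0.2, 0.2, 0.2])

```text
clock: 6.08
eef_pos: [617.4, 95.9, 14.2]
eef_rot: [[-0.998, 0.06, -0.001], [0.06, 0.998, 0.003], [0.001, 0.003, -1.0]]
ft_force: [-0.7, 0.8, -1.9]
opening: 0.477
```

```bash
python3 plan.py 618.2 90.6 10 86.5 5
```

```text
t 6.08 p [617.4  95.9  14.2] psi 86.6 f [-0.7  0.8 -1.9] op 0.477 q7 1.48
d [ 0.8 -5.3 -4.2] rot units total [ 0.03 -0.01  0.01]
[-0.0006, -0.0026, 0.0021] [0.006, -0.001, 0.003]
[-0.0006, -0.0026, 0.0021] [0.006, -0.001, 0.003]
[-0.0006, -0.0026, 0.0021] [0.006, -0.001, 0.003]
[-0.0006, -0.0026, 0.0021] [0.006, -0.001, 0.003]
[-0.0006, -0.0026, 0.0021] [0.006, -0.001, 0.003]
```

step_arm(slide=[[-0.001, -0.006, 0], [0, -0.006, 0], [0, 0, 0.004], [0, 0, 0.004], [0, 0, 0.003], [0, 0, 0.002], [0, 0, 0], [0, 0, 0], [0, 0, 0], [0, 0, 0]], delta_rot=[[0, 0, 0], [0, 0, 0], [0, 0, 0], [0, 0, 0], [0, 0, 0], [0, 0, 0], [0, 0, 0], [0, 0, 0], [0, 0, 0], [0, 0, 0]], jaw=[0.2, 0.2, 0.2, 0.2, 0.2, 0.2, 0.2, 0.2, 0.2, 0.2])

```text
clock: 6.92
eef_pos: [619.7, 90.8, 11.7]
eef_rot: [[-0.998, 0.06, 0.004], [0.06, 0.998, 0.005], [-0.004, 0.005, -1.0]]
ft_force: [0.2, -0.0, -0.7]
opening: 0.478
```

```bash
python3 plan.py 618.2 90.6 10 86.5 1
```

```text
t 6.92 p [619.7  90.8  11.7] psi 86.6 f [ 0.2 -0.  -0.7] op 0.478 q7 1.49
d [-1.5 -0.2 -1.7] rot units total [0.05 0.04 0.01]
[0.0037, -0.0006, 0.0041] [0.05, 0.041, 0.01]
```

step_arm(slide=[[0, 0, 0.004], [0, 0, 0.004], [0, 0, 0.003], [0, 0, 0], [0, 0, 0], [0, 0, 0], [0, 0, 0], [0, 0, 0], [0, 0, 0], [0, 0, 0]], delta_rot=[[0, 0, 0], [0, 0, 0], [0, 0, 0], [0, 0, 0], [0, 0, 0], [0, 0, 0], [0, 0, 0], [0, 0, 0], [0, 0, 0], [0, 0, 0]], jaw=[0.2, 0.2, 0.2, 0.2, 0.6, 0.75, 0.9, 1, 1, 1])

```text
clock: 7.75
eef_pos: [620.8, 91.1, 10.3]
eef_rot: [[-0.998, 0.06, 0.006], [0.06, 0.998, 0.006], [-0.006, 0.007, -1.0]]
ft_force: [-0.1, -0.2, -0.3]
opening: 0.997
```

```bash
python3 plan.py 472.9 66.3 130 77.2 8;python3 -c "
from h import *
cv2.imwrite('pics/g4.png',arm.grab_frame('scene')[200:400,230:490,::-1].repeat(2,0).repeat(2,1))"
```

```text
t 7.75 p [620.8  91.1  10.3] psi 86.6 f [-0.1 -0.2 -0.3] op 0.997 q7 1.49
d [-147.9  -24.8  119.7] rot units total [0.07 0.05 1.63]
[0.0454, -0.0103, -0.0377] [0.009, 0.006, 0.204]
[0.0453, -0.0112, -0.0377] [0.009, 0.006, 0.204]
[0.045, -0.0122, -0.0377] [0.009, 0.006, 0.204]
[0.0448, -0.0131, -0.0376] [0.009, 0.006, 0.204]
[0.0445, -0.0141, -0.0376] [0.009, 0.006, 0.204]
[0.0443, -0.015, -0.0375] [0.009, 0.006, 0.204]
[0.044, -0.0159, -0.0375] [0.009, 0.006, 0.204]
[0.0437, -0.0169, -0.0375] [0.009, 0.006, 0.204]
```

View pics/g4.png

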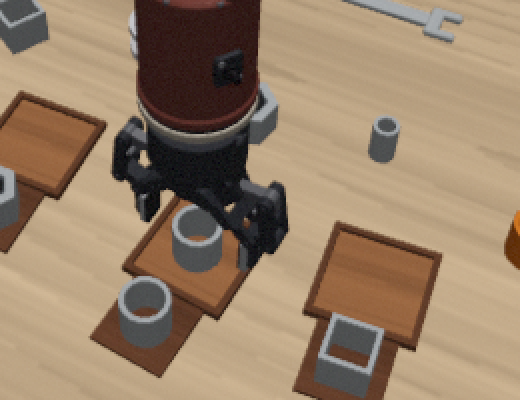

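The tube stands in its well and is released. I'll go up and over to the nut.

step_arm(slide=[[0, 0, -0.03], [0, 0, -0.06], [0, 0, -0.07], [0.02, -0.005, -0.06], [0.06, -0.016, -0.03], [0.08, -0.022, -0.01], [0.08, -0.024, 0], [0.07, -0.024, 0], [0.03, -0.012, 0], [0.01, 0, 0]], delta_rot=[[0, 0, 0], [0, 0, 0], [0, 0, 0.2], [0.01, 0, 0.25], [0.01, 0.01, 0.25], [0.01, 0.01, 0.25], [0.01, 0, 0.25], [0.01, 0, 0.2], [0, 0, 0.15], [0, 0, 0]], jaw=[1, 1, 1, 1, 1, 1, 1, 1, 1, 1])

```text
clock: 8.63
eef_pos: [471.8, 68.7, 124.5]
eef_rot: [[-0.975, 0.223, 0.007], [0.223, 0.975, 0.003], [-0.006, 0.004, -1.0]]
ft_force: [1.8, 0.4, -0.4]
opening: 0.998
```

```bash
python3 plan.py 472.9 66.3 50 77.2 6; python3 -c "
from h import *
cv2.imwrite('pics/t1.png',arm.grab_frame('top')[:,:,::-1])"
```

```text
t 8.63 p [471.8  68.7 124.5] psi 77.1 f [ 1.8  0.4 -0.4] op 0.998 q7 1.14
d [  1.1  -2.4 -74.5] rot units total [ 0.04  0.06 -0.01]
[-0.0004, -0.001, 0.031] [0.007, 0.011, -0.002]
[-0.0005, -0.001, 0.031] [0.007, 0.011, -0.002]
[-0.0005, -0.001, 0.031] [0.007, 0.011, -0.002]
[-0.0005, -0.0009, 0.031] [0.007, 0.011, -0.002]
[-0.0006, -0.0009, 0.031] [0.007, 0.011, -0.002]
[-0.0006, -0.0009, 0.031] [0.007, 0.011, -0.002]
```

View pics/t1.png

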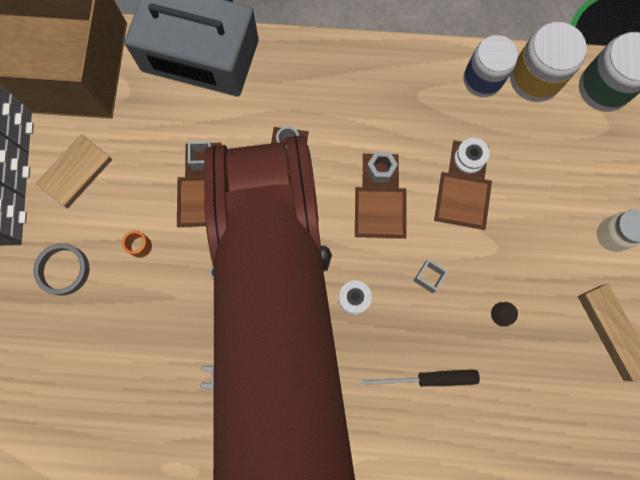

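The arm hides the nut in the top view, while everything else is in place. I'll descend on the nut.

step_arm(slide=[[0, -0.003, 0.02], [0, -0.003, 0.04], [-0.001, 0, 0.05], [-0.001, 0, 0.05], [0, 0, 0.05], [0, 0, 0.04], [0, 0, 0.02], [0, 0, 0.01], [0, 0, 0], [0, 0, 0]], delta_rot=[[0.01, 0.02, 0], [0.01, 0.02, 0], [0.01, 0.02, 0], [0, 0, 0], [0, 0, 0], [0, 0, 0], [0, 0, 0], [0, 0, 0], [0, 0, 0], [0, 0, 0]], jaw=[1, 1, 1, 1, 1, 1, 1, 1, 1, 1])

```text
clock: 9.52
eef_pos: [484.3, 67.2, 7.5]
eef_rot: [[-0.976, 0.217, 0.009], [0.217, 0.976, -0.001], [-0.009, 0.001, -1.0]]
ft_force: [0.7, 1.0, 0.1]
opening: 0.999
```

```bash
python3 plan.py 472.9 66.3 3 77.2 2; python3 -c "
from h import *
cv2.imwrite('pics/g5.png',arm.grab_frame('scene')[150:350,230:490,::-1].repeat(2,0).repeat(2,1))"
```

```text
t 9.52 p [484.3  67.2   7.5] psi 77.4 f [0.7 1.  0.1] op 0.999 q7 1.27
d [-11.4  -0.9  -4.5] rot units total [0.01 0.09 0.04]
[0.0137, -0.0042, 0.0055] [0.006, 0.043, 0.022]
[0.0137, -0.0042, 0.0056] [0.006, 0.043, 0.022]
```

View pics/g5.png

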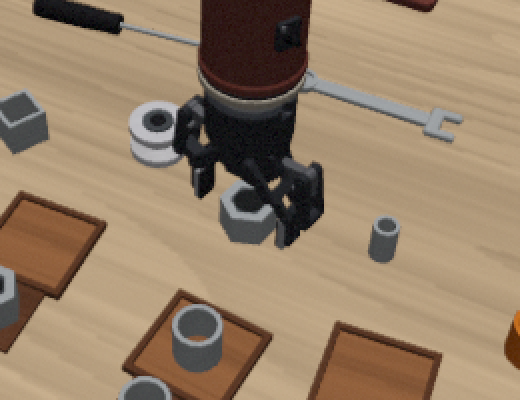

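step_arm(slide=[[0.014, -0.004, 0.005], [0.014, -0.004, 0.005], [0, 0, 0.002], [0, 0, 0], [0, 0, 0], [0, 0, 0], [0, 0, 0], [0, 0, 0], [0, 0, 0], [0, 0, 0]], delta_rot=[[0, 0.05, 0.02], [0, 0.04, 0.02], [0, 0, 0], [0, 0, 0], [0, 0, 0], [0, 0, 0], [0, 0, 0], [0, 0, 0], [0, 0, 0], [0, 0, 0]], jaw=[1, 1, 1, 0.8, 0.6, 0.4, 0.2, 0.2, 0.2, 0.2])

```text
clock: 10.4
eef_pos: [473.5, 67.6, 5.8]
eef_rot: [[-0.975, 0.221, 0.004], [0.221, 0.975, 0.005], [-0.003, 0.006, -1.0]]
ft_force: [0.7, -0.4, 1.0]
opening: 0.539
```

```bash
python3 plan.py 581.6 -89.7 100 93 8; python3 -c "
from h import *
cv2.imwrite('pics/g6.png',arm.grab_frame('scene')[150:350,230:490,::-1].repeat(2,0).repeat(2,1))"
```

```text
t 10.4 p [473.5  67.6   5.8] psi 77.2 f [ 0.7 -0.4  1. ] op 0.539 q7 1.26
d [ 108.1 -157.3   94.2] rot units total [ 0.05  0.04 -2.75]
[-0.0439, -0.0403, -0.0295] [0.007, 0.005, -0.344]
[-0.0425, -0.0418, -0.0295] [0.007, 0.005, -0.344]
[-0.041, -0.0433, -0.0295] [0.007, 0.005, -0.344]
[-0.0395, -0.0447, -0.0295] [0.007, 0.005, -0.344]
[-0.0379, -0.046, -0.0295] [0.007, 0.005, -0.344]
[-0.0363, -0.0473, -0.0295] [0.007, 0.005, -0.344]
[-0.0346, -0.0486, -0.0295] [0.007, 0.005, -0.344]
[-0.0329, -0.0497, -0.0295] [0.007, 0.005, -0.344]
```

View pics/g6.png

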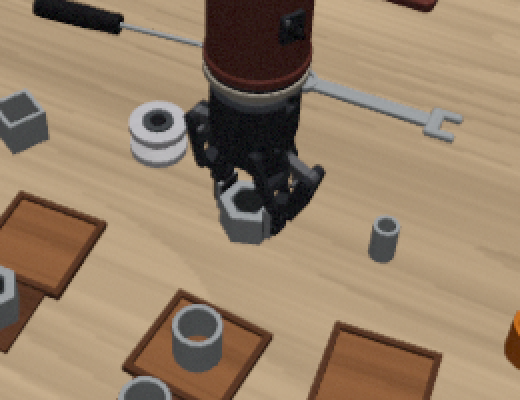

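The nut is gripped across its flats at 45.8 mm. I'll lift and carry it.

step_arm(slide=[[0, 0, -0.01], [0, 0, -0.02], [0, 0, -0.04], [0, 0, -0.06], [-0.015, -0.015, -0.06], [-0.03, -0.03, -0.04], [-0.05, -0.05, -0.02], [-0.05, -0.055, -0.01], [-0.045, -0.06, 0], [-0.04, -0.06, 0]], delta_rot=[[0, 0, 0], [0, 0, 0], [0, 0, 0], [0, 0, -0.1], [0, 0, -0.3], [0.01, 0.01, -0.4], [0.01, 0.01, -0.4], [0.01, 0, -0.4], [0, 0, -0.4], [0, 0, -0.3]], jaw=[0.2, 0.2, 0.2, 0.2, 0.2, 0.2, 0.2, 0.2, 0.2, 0.2], grip_force=80)

```text
clock: 11.28
eef_pos: [553.0, -48.2, 118.4]
eef_rot: [[-1.0, -0.028, -0.001], [-0.028, 1.0, 0.003], [0.001, 0.003, -1.0]]
ft_force: [0.4, 0.2, -3.6]
opening: 0.526
```

```bash
python3 plan.py 581.6 -89.7 90 93 5
```

```text
t 11.28 p [553.  -48.2 118.4] psi 91.6 f [ 0.4  0.2 -3.6] op 0.526 q7 1.74
d [ 28.6 -41.5 -28.4] rot units total [ 0.03 -0.01 -0.25]
[-0.0137, -0.0212, 0.0141] [0.006, -0.002, -0.05]
[-0.0136, -0.0212, 0.0141] [0.006, -0.002, -0.05]
[-0.0135, -0.0213, 0.0142] [0.006, -0.002, -0.05]
[-0.0134, -0.0213, 0.0142] [0.006, -0.002, -0.05]
[-0.0133, -0.0214, 0.0142] [0.006, -0.002, -0.05]
```

step_arm(slide=[[-0.025, -0.04, 0.01], [-0.018, -0.027, 0.01], [-0.009, -0.015, 0.02], [0, 0, 0.02], [0, 0, 0.02], [0, 0, 0.01], [0, 0, 0], [0, 0, 0], [0, 0, 0], [0, 0, 0]], delta_rot=[[0, 0, -0.1], [0.01, 0, -0.05], [0.01, 0, 0], [0, 0, 0], [0, 0, 0], [0, 0, 0], [0, 0, 0], [0, 0, 0], [0, 0, 0], [0, 0, 0]], jaw=[0.2, 0.2, 0.2, 0.2, 0.2, 0.2, 0.2, 0.2, 0.2, 0.2])

```text
clock: 12.12
eef_pos: [575.3, -84.6, 81.5]
eef_rot: [[-0.999, -0.041, -0.002], [-0.041, 0.999, -0.0], [0.002, -0.0, -1.0]]
ft_force: [0.7, 0.2, -2.5]
opening: 0.525
```

```bash
python3 plan.py 581.6 -89.7 14 93 5;python3 -c "
from h import *
cv2.imwrite('pics/g7.png',arm.grab_frame('scene')[150:350,130:390,::-1].repeat(2,0).repeat(2,1))"
```

```text
t 12.12 p [575.3 -84.6  81.5] psi 92.4 f [ 0.7  0.2 -2.5] op 0.525 q7 1.86
d [  6.3  -5.1 -67.5] rot units total [-0.   -0.02 -0.11]
[-0.0031, -0.0027, 0.0338] [-0.001, -0.004, -0.022]
[-0.0031, -0.0027, 0.0338] [-0.001, -0.004, -0.022]
[-0.0031, -0.0027, 0.0338] [-0.001, -0.004, -0.022]
[-0.003, -0.0027, 0.0338] [-0.001, -0.004, -0.022]
[-0.003, -0.0027, 0.0338] [-0.001, -0.004, -0.022]
```

View pics/g7.png

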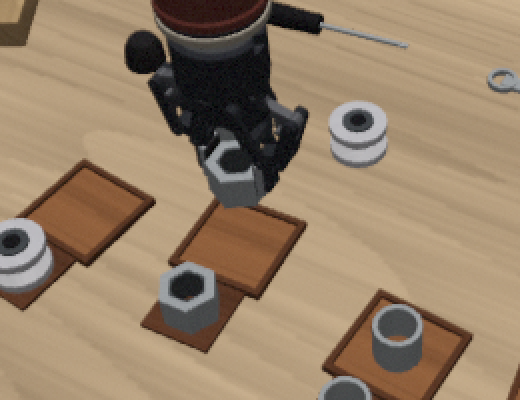

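The nut is held upright over the nut tray.

step_arm(slide=[[-0.008, -0.006, 0.015], [-0.008, -0.006, 0.025], [0, 0, 0.035], [0, 0, 0.035], [0, 0, 0.025], [0, 0, 0.015], [0, 0, 0.007], [0, 0, 0], [0, 0, 0], [0, 0, 0]], delta_rot=[[0, 0, -0.05], [0, 0, -0.05], [0, 0, 0], [0, 0, 0], [0, 0, 0], [0, 0, 0], [0, 0, 0], [0, 0, 0], [0, 0, 0], [0, 0, 0]], jaw=[0.2, 0.2, 0.2, 0.2, 0.2, 0.2, 0.2, 0.2, 0.2, 0.2])

```text
clock: 13.0
eef_pos: [584.9, -90.2, 14.1]
eef_rot: [[-0.999, -0.054, 0.001], [-0.054, 0.999, -0.001], [-0.001, -0.001, -1.0]]
ft_force: [-0.3, 0.9, -2.4]
opening: 0.523
```

```bash
python3 plan.py 581.6 -89.7 9.8 93 5
```

```text
t 13.0 p [584.9 -90.2  14.1] psi 93.1 f [-0.3  0.9 -2.4] op 0.523 q7 1.93
d [-3.3  0.5 -4.3] rot units total [-0.01  0.01  0.02]
[0.0016, 0.0003, 0.0021] [-0.001, 0.002, 0.004]
[0.0016, 0.0003, 0.0021] [-0.001, 0.002, 0.004]
[0.0016, 0.0003, 0.0021] [-0.001, 0.002, 0.004]
[0.0016, 0.0003, 0.0021] [-0.001, 0.002, 0.004]
[0.0016, 0.0003, 0.0021] [-0.001, 0.002, 0.004]
```

step_arm(slide=[[0.004, 0, 0.003], [0.004, 0, 0.004], [0, 0, 0.004], [0, 0, 0.004], [0, 0, 0.003], [0, 0, 0.003], [0, 0, 0], [0, 0, 0], [0, 0, 0], [0, 0, 0]], delta_rot=[[0, 0, 0], [0, 0, 0], [0, 0, 0], [0, 0, 0], [0, 0, 0], [0, 0, 0], [0, 0, 0], [0, 0, 0], [0, 0, 0], [0, 0, 0]], jaw=[0.2, 0.2, 0.2, 0.2, 0.2, 0.2, 0.2, 0.2, 0.2, 0.2])

```text
clock: 13.83
eef_pos: [583.4, -90.4, 10.8]
eef_rot: [[-0.999, -0.054, 0.006], [-0.054, 0.999, 0.002], [-0.007, 0.002, -1.0]]
ft_force: [0.2, 0.4, -2.8]
opening: 0.524
```

step_arm(slide=[[0, 0, 0.004], [0, 0, 0.004], [0, 0, 0.004], [0, 0, 0], [0, 0, 0], [0, 0, 0], [0, 0, 0], [0, 0, 0], [0, 0, 0], [0, 0, 0]], delta_rot=[[0, 0.05, 0], [0, 0, 0], [0, 0, 0], [0, 0, 0], [0, 0, 0], [0, 0, 0], [0, 0, 0], [0, 0, 0], [0, 0, 0], [0, 0, 0]], jaw=[0.2, 0.2, 0.2, 0.2, 0.2, 0.2, 0.2, 0.2, 0.2, 0.2])

```text
clock: 14.67
eef_pos: [583.7, -90.4, 10.1]
eef_rot: [[-0.999, -0.054, -0.0], [-0.054, 0.999, 0.004], [-0.0, 0.004, -1.0]]
ft_force: [-1.5, 0.2, 1.0]
opening: 0.523
```

Contact: the vertical force went from -2.8 to +1.0 N and z stopped at 10.1. I'll release.

step_arm(slide=[[0, 0, 0], [0, 0, 0], [0, 0, 0], [0, 0, 0], [0, 0, 0], [0, 0, 0], [0, 0, -0.02], [0, 0, -0.05], [0, 0, -0.08], [0, 0, -0.08]], delta_rot=[[0, 0, 0], [0, 0, 0], [0, 0, 0], [0, 0, 0], [0, 0, 0], [0, 0, 0], [0, 0, 0], [0, 0, 0], [0, 0, 0], [0, 0, 0]], jaw=[0.6, 0.8, 1, 1, 1, 1, 1, 1, 1, 1])

```text
clock: 15.5
eef_pos: [579.6, -90.5, 99.5]
eef_rot: [[-0.999, -0.053, -0.011], [-0.053, 0.999, 0.003], [0.011, 0.004, -1.0]]
ft_force: [0.2, 0.3, 0.4]
opening: 1.001
```

```bash
python3 plan.py 424 -52 130 83.9 8;python3 -c "
from h import *
cv2.imwrite('pics/g8.png',arm.grab_frame('scene')[150:350,130:390,::-1].repeat(2,0).repeat(2,1))"
```

```text
t 15.5 p [579.6 -90.5  99.5] psi 93.1 f [0.2 0.3 0.4] op 1.001 q7 1.88
d [-155.6   38.5   30.5] rot units total [ 0.03 -0.11  1.6 ]
[0.048, 0.0146, -0.0089] [0.004, -0.014, 0.2]
[0.0483, 0.0137, -0.009] [0.004, -0.014, 0.2]
[0.0485, 0.0127, -0.0091] [0.004, -0.014, 0.2]
[0.0488, 0.0117, -0.0092] [0.004, -0.014, 0.2]
[0.049, 0.0107, -0.0092] [0.004, -0.014, 0.2]
[0.0492, 0.0098, -0.0093] [0.004, -0.014, 0.2]
[0.0494, 0.0088, -0.0094] [0.004, -0.014, 0.2]
[0.0495, 0.0078, -0.0095] [0.004, -0.014, 0.2]
```

View pics/g8.png

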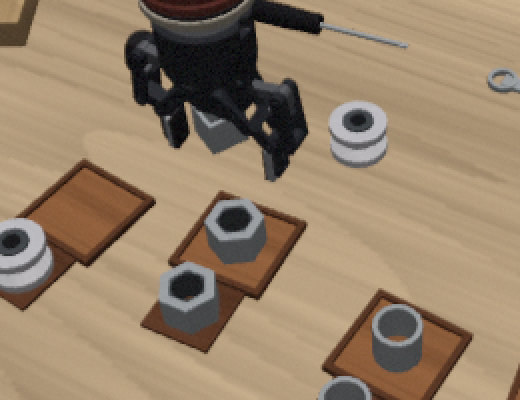

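The nut is standing in its well. Next is the pulley.

step_arm(slide=[[0.02, 0.006, -0.03], [0.04, 0.012, -0.02], [0.06, 0.017, -0.01], [0.06, 0.015, 0], [0.06, 0.014, 0], [0.06, 0.013, 0], [0.045, 0.01, 0], [0.025, 0.005, 0], [0.01, 0, 0], [0, 0, 0]], delta_rot=[[0, -0.02, 0.2], [0, -0.02, 0.2], [0.01, -0.02, 0.25], [0.01, -0.02, 0.25], [0, -0.01, 0.25], [0, 0, 0.2], [0, 0, 0.15], [0, 0, 0.1], [0, 0, 0], [0, 0, 0]], jaw=[1, 1, 1, 1, 1, 1, 1, 1, 1, 1])

```text
clock: 16.38
eef_pos: [430.0, -50.0, 138.0]
eef_rot: [[-0.993, 0.116, 0.022], [0.116, 0.993, 0.004], [-0.022, 0.007, -1.0]]
ft_force: [0.6, 0.6, 0.0]
opening: 1.0
```

```bash
python3 plan.py 424 -52 8 83.9 6;python3 -c "
from h import *
cv2.imwrite('pics/g9.png',arm.grab_frame('scene')[100:350,180:440,::-1].repeat(2,0).repeat(2,1))"
```

```text
t 16.38 p [430. -50. 138.] psi 83.3 f [0.6 0.6 0. ] op 1.0 q7 1.43
d [  -6.   -2. -130.] rot units total [ 0.06  0.22 -0.1 ]
[0.0036, -0.0015, 0.0541] [0.011, 0.036, -0.017]
[0.0034, -0.0014, 0.0541] [0.011, 0.036, -0.017]
[0.0032, -0.0013, 0.0541] [0.011, 0.036, -0.017]
[0.003, -0.0013, 0.0541] [0.011, 0.036, -0.017]
[0.0028, -0.0012, 0.0542] [0.011, 0.036, -0.017]
[0.0026, -0.0012, 0.0542] [0.011, 0.036, -0.017]
```

View pics/g9.png

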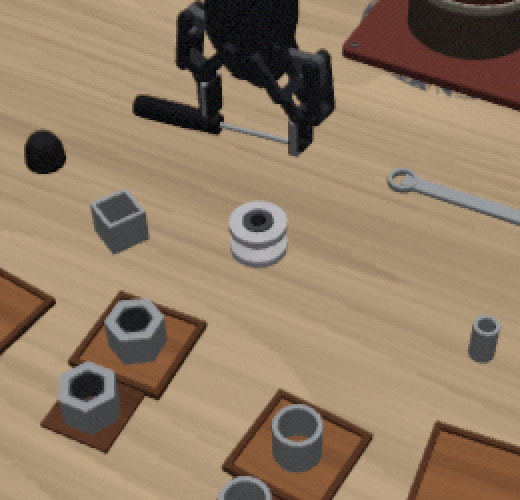

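step_arm(slide=[[0.006, -0.003, 0.02], [0.006, -0.003, 0.04], [0.004, 0, 0.05], [0, 0, 0.04], [0, 0, 0.02], [0, 0, 0.01], [0, 0, 0], [0, 0, 0], [0, 0, 0], [0, 0, 0]], delta_rot=[[0.02, 0.07, -0.05], [0.02, 0.07, -0.05], [0.02, 0.07, 0], [0, 0, 0], [0, 0, 0], [0, 0, 0], [0, 0, 0], [0, 0, 0], [0, 0, 0], [0, 0, 0]], jaw=[1, 1, 1, 1, 1, 1, 1, 1, 1, 1])

```text
clock: 17.27
eef_pos: [430.3, -55.4, 63.2]
eef_rot: [[-0.994, 0.106, 0.003], [0.106, 0.994, -0.005], [-0.003, -0.004, -1.0]]
ft_force: [0.0, 0.7, 0.6]
opening: 0.999
```

```bash
python3 plan.py 424 -52 8 83.9 4
```

```text
t 17.27 p [430.3 -55.4  63.2] psi 83.9 f [0.  0.7 0.6] op 0.999 q7 1.52
d [ -6.3   3.4 -55.2] rot units total [-0.04  0.03 -0.  ]
[0.0043, 0.0018, 0.0345] [-0.011, 0.008, -0.0]
[0.0042, 0.0018, 0.0345] [-0.011, 0.008, -0.0]
[0.0042, 0.0018, 0.0345] [-0.011, 0.008, -0.0]
[0.0042, 0.0017, 0.0345] [-0.011, 0.008, -0.0]
```

step_arm(slide=[[0.008, 0.004, 0.005], [0.008, 0.004, 0.015], [0.002, 0, 0.025], [0.002, 0, 0.035], [0, 0, 0.03], [0, 0, 0.015], [0, 0, 0.005], [0, 0, 0], [0, 0, 0], [0, 0, 0]], delta_rot=[[-0.01, 0.03, 0], [-0.01, 0, 0], [0, 0, 0], [0, 0, 0], [0, 0, 0], [0, 0, 0], [0, 0, 0], [0, 0, 0], [0, 0, 0], [0, 0, 0]], jaw=[1, 1, 1, 1, 1, 1, 1, 1, 1, 1])

```text
clock: 18.1
eef_pos: [422.8, -50.2, 8.4]
eef_rot: [[-0.994, 0.105, 0.004], [0.105, 0.994, -0.0], [-0.004, 0.0, -1.0]]
ft_force: [0.2, -0.8, -0.1]
opening: 1.001
```

```bash
python3 plan.py 424 -52 7 83.9 2;python3 -c "
from h import *
cv2.imwrite('pics/g10.png',cv2.resize(arm.grab_frame('scene')[150:280,240:380,::-1],None,fx=4,fy=4,interpolation=2))"
```

```text
t 18.1 p [422.8 -50.2   8.4] psi 84.0 f [ 0.2 -0.8 -0.1] op 1.001 q7 1.59
d [ 1.2 -1.8 -1.4] rot units total [0.   0.04 0.01]
[-0.0018, -0.0021, 0.0018] [0.0, 0.02, 0.005]
[-0.0018, -0.0021, 0.0017] [0.0, 0.02, 0.005]
```

View pics/g10.png

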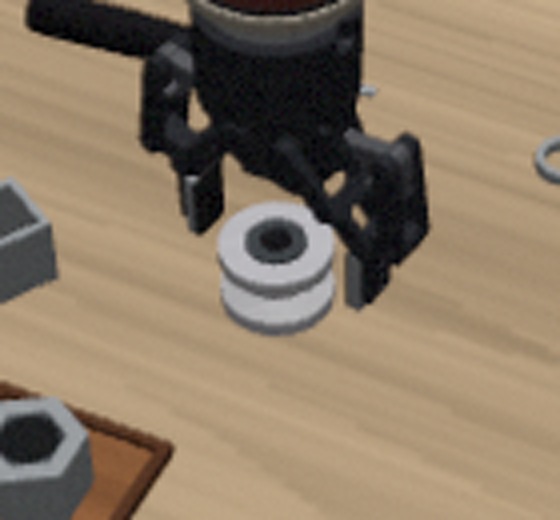

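The jaws are centred over the pulley. I'll close them.

step_arm(slide=[[-0.003, -0.005, 0.003], [0, 0, 0], [0, 0, 0], [0, 0, 0], [0, 0, 0], [0, 0, 0], [0, 0, 0], [0, 0, 0], [0, 0, 0], [0, 0, 0]], delta_rot=[[0, 0.04, 0], [0, 0, 0], [0, 0, 0], [0, 0, 0], [0, 0, 0], [0, 0, 0], [0, 0, 0], [0, 0, 0], [0, 0, 0], [0, 0, 0]], jaw=[1, 0.9, 0.8, 0.7, 0.5, 0.3, 0.3, 0.3, 0.3, 0.3])

```text
clock: 18.98
eef_pos: [425.2, -52.3, 9.1]
eef_rot: [[-0.994, 0.106, 0.002], [0.106, 0.994, 0.002], [-0.002, 0.002, -1.0]]
ft_force: [-1.0, -0.5, 0.6]
opening: 0.628
```

```bash
python3 plan.py 614.6 -236.7 110 83.9 10;python3 -c "
from h import *
cv2.imwrite('pics/g11.png',cv2.resize(arm.grab_frame('scene')[150:280,240:380,::-1],None,fx=4,fy=4,interpolation=2))"
```

```text
t 18.98 p [425.2 -52.3   9.1] psi 83.9 f [-1.  -0.5  0.6] op 0.628 q7 1.6
d [ 189.4 -184.4  100.9] rot units total [0.02 0.02 0.01]
[-0.052, -0.0408, -0.0252] [0.002, 0.002, 0.001]
[-0.052, -0.0408, -0.0252] [0.002, 0.002, 0.001]
[-0.052, -0.0408, -0.0252] [0.002, 0.002, 0.001]
[-0.052, -0.0408, -0.0252] [0.002, 0.002, 0.001]
[-0.052, -0.0408, -0.0252] [0.002, 0.002, 0.001]
[-0.052, -0.0408, -0.0252] [0.002, 0.002, 0.001]
[-0.052, -0.0408, -0.0252] [0.002, 0.002, 0.001]
[-0.052, -0.0408, -0.0252] [0.002, 0.002, 0.001]
[-0.052, -0.0408, -0.0252] [0.002, 0.002, 0.001]
[-0.052, -0.0408, -0.0252] [0.002, 0.002, 0.001]
```

View pics/g11.png

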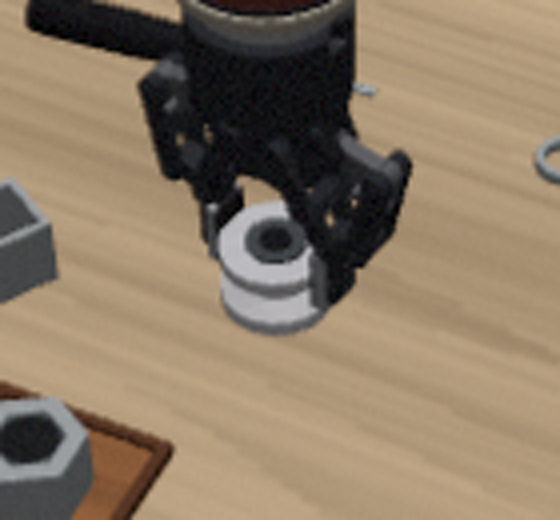

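The pads are on the upper flange. I'll test-lift gently and look again.

step_arm(slide=[[0, 0, -0.005], [0, 0, -0.01], [0, 0, -0.015], [0, 0, -0.02], [0, 0, -0.02], [0, 0, -0.015], [0, 0, -0.01], [0, 0, 0], [0, 0, 0], [0, 0, 0]], delta_rot=[[0, 0, 0], [0, 0, 0], [0, 0, 0], [0, 0, 0], [0, 0, 0], [0, 0, 0], [0, 0, 0], [0, 0, 0], [0, 0, 0], [0, 0, 0]], jaw=[0.3, 0.3, 0.3, 0.3, 0.3, 0.3, 0.3, 0.3, 0.3, 0.3])

```text
clock: 19.87
eef_pos: [425.0, -52.3, 51.9]
eef_rot: [[-0.994, 0.106, 0.003], [0.106, 0.994, 0.002], [-0.003, 0.003, -1.0]]
ft_force: [0.2, 0.2, -2.2]
opening: 0.628
```

```bash
python3 plan.py 614.6 -236.7 110 83.9 10|head -3;python3 -c "
from h import *
cv2.imwrite('pics/g12.png',cv2.resize(arm.grab_frame('scene')[130:280,240:380,::-1],None,fx=4,fy=4,interpolation=2))"
```

```text
t 19.87 p [425.  -52.3  51.9] psi 83.9 f [ 0.2  0.2 -2.2] op 0.628 q7 1.54
d [ 189.6 -184.4   58.1] rot units total [0.03 0.03 0.01]
[-0.052, -0.0408, -0.0145] [0.003, 0.003, 0.001]
```

View pics/g12.png

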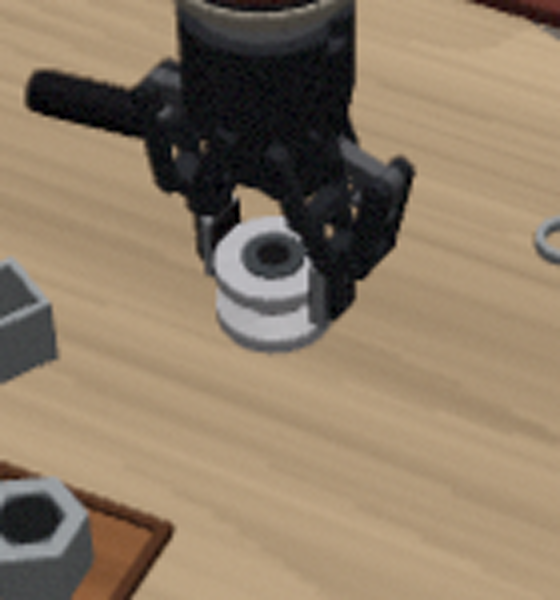

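It is held and roughly level. I'll carry it to the pulley tray.

step_arm(slide=[[0, 0, -0.015], [-0.01, -0.01, -0.03], [-0.03, -0.025, -0.04], [-0.045, -0.035, -0.04], [-0.055, -0.045, -0.02], [-0.06, -0.047, -0.01], [-0.06, -0.047, 0], [-0.06, -0.047, 0], [-0.06, -0.047, 0], [-0.055, -0.043, 0]], delta_rot=[[0, 0, 0], [0, 0, 0], [0, 0, 0], [0, 0, 0], [0, 0, 0], [0, 0, 0], [0, 0, 0], [0, 0, 0], [0, 0, 0], [0, 0, 0]], jaw=[0.3, 0.3, 0.3, 0.3, 0.3, 0.3, 0.3, 0.3, 0.3, 0.3], grip_force=100)

```text
clock: 20.75
eef_pos: [585.0, -208.5, 115.0]
eef_rot: [[-0.995, 0.095, -0.005], [0.095, 0.995, 0.005], [0.006, 0.005, -1.0]]
ft_force: [0.3, 0.8, -2.9]
opening: 0.619
```

```bash
python3 plan.py 614.6 -236.7 90 83.9 4
```

```text
t 20.75 p [ 585.  -208.5  115. ] psi 84.6 f [ 0.3  0.8 -2.9] op 0.619 q7 1.98
d [ 29.6 -28.2 -25. ] rot units total [ 0.05 -0.06  0.12]
[-0.0202, -0.0159, 0.0154] [0.012, -0.014, 0.029]
[-0.0202, -0.0158, 0.0155] [0.012, -0.014, 0.029]
[-0.0202, -0.0157, 0.0155] [0.012, -0.014, 0.029]
[-0.0203, -0.0156, 0.0156] [0.012, -0.014, 0.029]
```

step_arm(slide=[[-0.035, -0.027, 0.01], [-0.022, -0.017, 0.015], [-0.01, -0.008, 0.015], [0, 0, 0.015], [0, 0, 0.01], [0, 0, 0], [0, 0, 0], [0, 0, 0], [0, 0, 0], [0, 0, 0]], delta_rot=[[0.02, -0.02, 0.04], [0.02, -0.02, 0.04], [0.01, -0.02, 0.03], [0, 0, 0], [0, 0, 0], [0, 0, 0], [0, 0, 0], [0, 0, 0], [0, 0, 0], [0, 0, 0]], jaw=[0.3, 0.3, 0.3, 0.3, 0.3, 0.3, 0.3, 0.3, 0.3, 0.3])

```text
clock: 21.58
eef_pos: [610.7, -234.1, 85.7]
eef_rot: [[-0.994, 0.106, -0.005], [0.106, 0.994, -0.001], [0.005, -0.002, -1.0]]
ft_force: [0.3, 0.1, -1.6]
opening: 0.62
```

```bash
python3 plan.py 614.6 -236.7 18 83.9 6;python3 -c "
from h import *
cv2.imwrite('pics/g13.png',cv2.resize(arm.grab_frame('scene')[150:310,90:270,::-1],None,fx=3.5,fy=3.5,interpolation=2))"
```

```text
t 21.58 p [ 610.7 -234.1   85.7] psi 83.9 f [ 0.3  0.1 -1.6] op 0.62 q7 2.02
d [  3.9  -2.6 -67.7] rot units total [-0.02 -0.05 -0.  ]
[-0.0019, -0.0009, 0.0282] [-0.003, -0.008, -0.0]
[-0.0019, -0.0009, 0.0282] [-0.003, -0.008, -0.0]
[-0.0018, -0.0009, 0.0282] [-0.003, -0.008, -0.0]
[-0.0018, -0.0009, 0.0282] [-0.003, -0.008, -0.0]
[-0.0018, -0.0009, 0.0282] [-0.003, -0.008, -0.0]
[-0.0018, -0.0009, 0.0282] [-0.003, -0.008, -0.0]
```

View pics/g13.png

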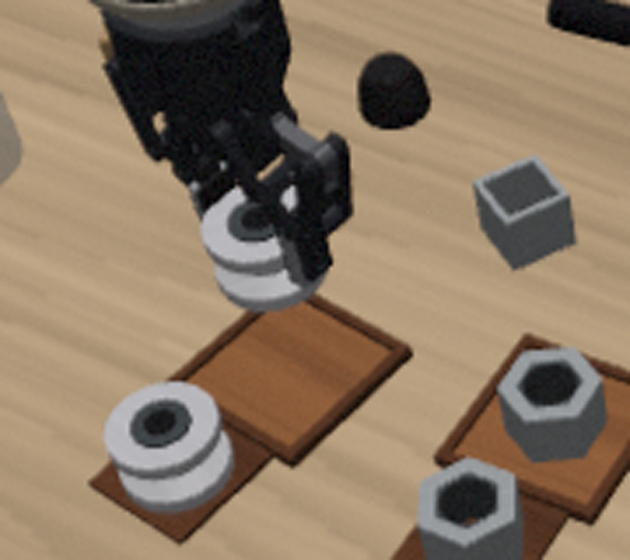

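The pulley is level over its own tray. I'll descend.

step_arm(slide=[[-0.005, -0.003, 0.015], [-0.005, -0.003, 0.025], [0, 0, 0.035], [0, 0, 0.035], [0, 0, 0.025], [0, 0, 0.013], [0, 0, 0.006], [0, 0, 0], [0, 0, 0], [0, 0, 0]], delta_rot=[[0, -0.02, 0], [0, -0.02, 0], [0, 0, 0], [0, 0, 0], [0, 0, 0], [0, 0, 0], [0, 0, 0], [0, 0, 0], [0, 0, 0], [0, 0, 0]], jaw=[0.3, 0.3, 0.3, 0.3, 0.3, 0.3, 0.3, 0.3, 0.3, 0.3])

```text
clock: 22.47
eef_pos: [614.2, -237.2, 16.5]
eef_rot: [[-0.994, 0.106, -0.002], [0.106, 0.994, -0.002], [0.001, -0.002, -1.0]]
ft_force: [-0.6, 0.1, -2.2]
opening: 0.62
```

```bash
python3 plan.py 614.6 -236.7 13 83.9 2;python3 -c "
from h import *
cv2.imwrite('pics/g14.png',cv2.resize(arm.grab_frame('scene')[190:310,90:270,::-1],None,fx=3.5,fy=3.5,interpolation=2))"
```

```text
t 22.47 p [ 614.2 -237.2   16.5] psi 83.9 f [-0.6  0.1 -2.2] op 0.62 q7 2.06
d [ 0.4  0.5 -3.5] rot units total [-0.02 -0.01 -0.  ]
[-0.0005, 0.0007, 0.0043] [-0.008, -0.007, -0.001]
[-0.0004, 0.0007, 0.0043] [-0.008, -0.007, -0.001]
```

View pics/g14.png

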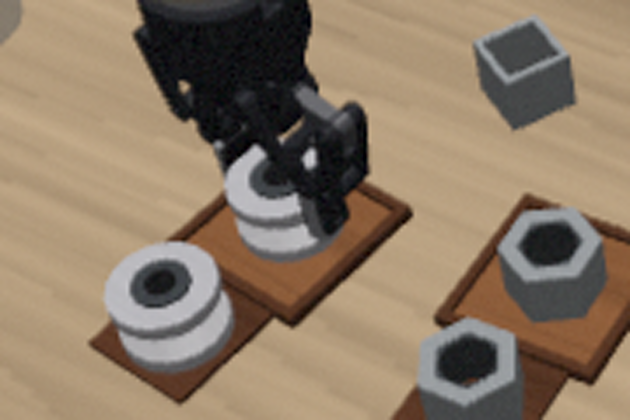

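step_arm(slide=[[0, 0, 0.003], [0, 0, 0.003], [0, 0, 0.004], [0, 0, 0.004], [0, 0, 0.004], [0, 0, 0], [0, 0, 0], [0, 0, 0], [0, 0, 0], [0, 0, 0]], delta_rot=[[0, 0, 0], [0, 0, 0], [0, 0, 0], [0, 0, 0], [0, 0, 0], [0, 0, 0], [0, 0, 0], [0, 0, 0], [0, 0, 0], [0, 0, 0]], jaw=[0.3, 0.3, 0.3, 0.3, 0.3, 0.3, 0.3, 0.3, 0.3, 0.3])

```text
clock: 23.35
eef_pos: [616.2, -237.8, 14.0]
eef_rot: [[-0.994, 0.106, 0.004], [0.106, 0.994, -0.001], [-0.004, -0.001, -1.0]]
ft_force: [-0.1, 0.5, -2.8]
opening: 0.621
```

step_arm(slide=[[0.003, 0, 0.004], [0, 0, 0.004], [0, 0, 0.004], [0, 0, 0], [0, 0, 0], [0, 0, 0], [0, 0, 0], [0, 0, 0], [0, 0, 0], [0, 0, 0]], delta_rot=[[0, 0.04, 0], [0, 0, 0], [0, 0, 0], [0, 0, 0], [0, 0, 0], [0, 0, 0], [0, 0, 0], [0, 0, 0], [0, 0, 0], [0, 0, 0]], jaw=[0.3, 0.3, 0.3, 0.3, 0.3, 0.3, 0.3, 0.3, 0.3, 0.3])

```text
clock: 24.18
eef_pos: [615.8, -237.9, 13.4]
eef_rot: [[-0.994, 0.107, 0.001], [0.107, 0.994, 0.001], [-0.001, 0.001, -1.0]]
ft_force: [-0.6, 0.5, 0.8]
opening: 0.622
```

The pulley is in contact: z stopped at 13.4 against an expected 13.1, and the force reversed. I'll release and go up.

step_arm(slide=[[0, 0, 0], [0, 0, 0], [0, 0, 0], [0, 0, 0], [0, 0, 0], [0, 0, 0], [0, 0, -0.02], [0, 0, -0.05], [0, 0, -0.08], [0, 0, -0.08]], delta_rot=[[0, 0, 0], [0, 0, 0], [0, 0, 0], [0, 0, 0], [0, 0, 0], [0, 0, 0], [0, 0, 0], [0, 0, 0], [0, 0, 0], [0, 0, 0]], jaw=[0.7, 0.85, 1, 1, 1, 1, 1, 1, 1, 1])

```text
clock: 25.02
eef_pos: [611.9, -236.4, 102.1]
eef_rot: [[-0.994, 0.107, -0.01], [0.107, 0.994, 0.003], [0.01, 0.002, -1.0]]
ft_force: [1.1, 0.7, 0.8]
opening: 0.997
```

```bash
python3 plan.py 472.1 -180.2 130 60 8;python3 -c "
from h import *
cv2.imwrite('pics/g15.png',cv2.resize(arm.grab_frame('scene')[150:310,90:290,::-1],None,fx=3.5,fy=3.5,interpolation=2))"
```

```text
t 25.02 p [ 611.9 -236.4  102.1] psi 83.9 f [1.1 0.7 0.8] op 0.997 q7 2.01
d [-139.8   56.2   27.9] rot units total [-0.   -0.11  4.17]
[0.0454, 0.0128, -0.0082] [-0.0, -0.013, 0.521]
[0.046, 0.0104, -0.0083] [-0.0, -0.013, 0.521]
[0.0465, 0.008, -0.0083] [-0.0, -0.013, 0.521]
[0.0468, 0.0056, -0.0084] [-0.0, -0.013, 0.521]
[0.047, 0.0032, -0.0085] [-0.0, -0.013, 0.521]
[0.0471, 0.0007, -0.0085] [-0.0, -0.013, 0.521]
[0.0471, -0.0017, -0.0086] [-0.0, -0.013, 0.521]
[0.0469, -0.0042, -0.0087] [-0.0, -0.013, 0.521]
```

View pics/g15.png

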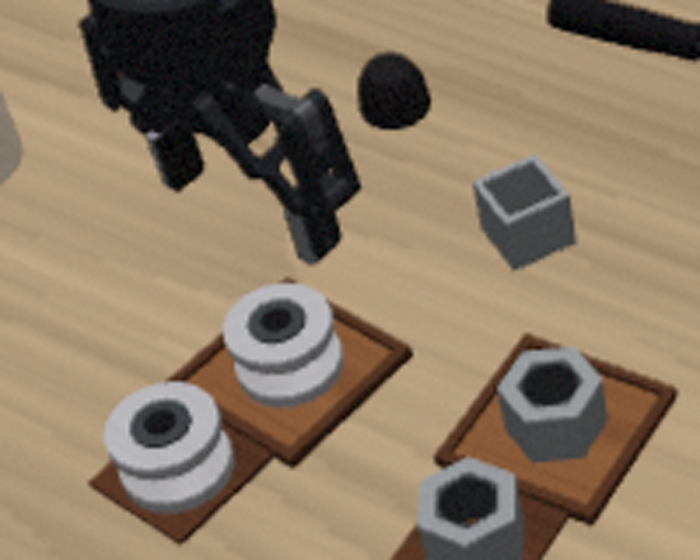

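The pulley stands in its well. The square is next, with its sides at 60°.

step_arm(slide=[[0.02, 0.006, -0.03], [0.04, 0.01, -0.015], [0.055, 0.011, 0], [0.055, 0.008, 0], [0.055, 0.005, 0], [0.055, 0.002, 0], [0.045, -0.001, 0], [0.025, -0.003, 0], [0.01, 0, 0], [0, 0, 0]], delta_rot=[[0, -0.02, 0.4], [0, -0.02, 0.5], [0, -0.02, 0.6], [0, -0.02, 0.6], [0, -0.01, 0.6], [0, 0, 0.5], [0, 0, 0.4], [0, 0, 0.3], [0, 0, 0.1], [0, 0, 0]], jaw=[1, 1, 1, 1, 1, 1, 1, 1, 1, 1], grip_force=60)

```text
clock: 25.9
eef_pos: [478.9, -180.4, 134.9]
eef_rot: [[-0.864, 0.504, 0.022], [0.504, 0.864, -0.0], [-0.019, 0.011, -1.0]]
ft_force: [0.6, -0.7, -0.3]
opening: 1.001
```

```bash
python3 plan.py 472.1 -180.2 6 60 6
```

```text
t 25.9 p [ 478.9 -180.4  134.9] psi 59.7 f [ 0.6 -0.7 -0.3] op 1.001 q7 1.43
d [  -6.8    0.2 -128.9] rot units total [ 0.11  0.19 -0.05]
[0.0036, -0.0019, 0.0537] [0.019, 0.032, -0.008]
[0.0034, -0.0018, 0.0537] [0.019, 0.032, -0.008]
[0.0032, -0.0017, 0.0537] [0.019, 0.032, -0.008]
[0.003, -0.0016, 0.0537] [0.019, 0.032, -0.008]
[0.0029, -0.0015, 0.0537] [0.019, 0.032, -0.008]
[0.0027, -0.0014, 0.0537] [0.019, 0.032, -0.008]
```

step_arm(slide=[[0.005, -0.003, 0.02], [0.005, -0.003, 0.04], [0.005, -0.003, 0.05], [0, 0, 0.04], [0, 0, 0.02], [0, 0, 0.01], [0, 0, 0], [0, 0, 0], [0, 0, 0], [0, 0, 0]], delta_rot=[[0.03, 0.06, 0], [0.03, 0.06, 0], [0.03, 0.05, 0], [0, 0, 0], [0, 0, 0], [0, 0, 0], [0, 0, 0], [0, 0, 0], [0, 0, 0], [0, 0, 0]], jaw=[1, 1, 1, 1, 1, 1, 1, 1, 1, 1])

```text
clock: 26.73
eef_pos: [478.2, -184.1, 60.6]
eef_rot: [[-0.866, 0.499, 0.006], [0.499, 0.866, -0.003], [-0.007, 0.0, -1.0]]
ft_force: [0.3, -0.8, -0.3]
opening: 1.0
```

```bash
python3 plan.py 472.1 -180.2 6 60 4;python3 -c "
from h import *
cv2.imwrite('pics/g16.png',cv2.resize(arm.grab_frame('scene')[130:280,150:330,::-1],None,fx=3.5,fy=3.5,interpolation=2))"
```

```text
t 26.73 p [ 478.2 -184.1   60.6] psi 60.1 f [ 0.3 -0.8 -0.3] op 1.0 q7 1.54
d [ -6.1   3.9 -54.6] rot units total [0.   0.07 0.01]
[0.0047, 0.0002, 0.0341] [0.001, 0.018, 0.002]
[0.0047, 0.0002, 0.0341] [0.001, 0.018, 0.002]
[0.0046, 0.0002, 0.0341] [0.001, 0.018, 0.002]
[0.0046, 0.0002, 0.0341] [0.001, 0.018, 0.002]
```

View pics/g16.png

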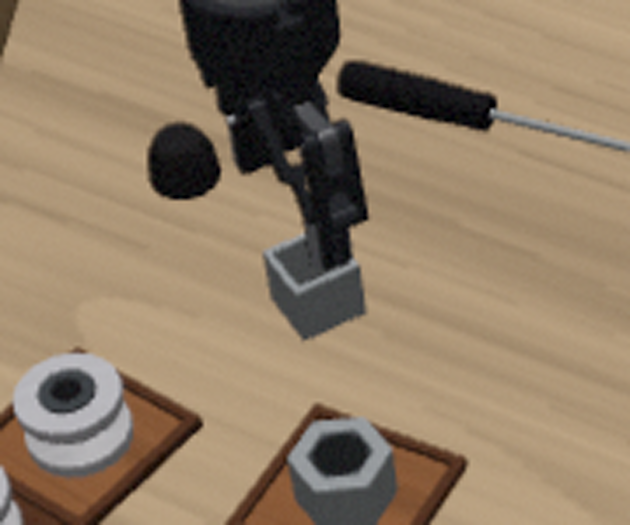

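The fingers are lined up with the square's side normals.

step_arm(slide=[[0.008, 0, 0.005], [0.008, 0, 0.015], [0.003, 0, 0.025], [0, 0, 0.035], [0, 0, 0.03], [0, 0, 0.015], [0, 0, 0.005], [0, 0, 0], [0, 0, 0], [0, 0, 0]], delta_rot=[[0, 0.04, 0], [0, 0.02, 0], [0, 0, 0], [0, 0, 0], [0, 0, 0], [0, 0, 0], [0, 0, 0], [0, 0, 0], [0, 0, 0], [0, 0, 0]], jaw=[1, 1, 1, 1, 1, 1, 1, 1, 1, 1])

```text
clock: 27.62
eef_pos: [471.3, -178.9, 5.3]
eef_rot: [[-0.867, 0.498, 0.004], [0.498, 0.867, 0.002], [-0.002, 0.003, -1.0]]
ft_force: [-0.1, -0.1, -0.3]
opening: 1.002
```

```bash
python3 plan.py 472.1 -180.2 6 60 2
```

```text
t 27.62 p [ 471.3 -178.9    5.3] psi 60.1 f [-0.1 -0.1 -0.3] op 1.002 q7 1.61
d [ 0.8 -1.3  0.7] rot units total [0.03 0.02 0.02]
[-0.0016, -0.0009, -0.0009] [0.015, 0.012, 0.009]
[-0.0016, -0.0009, -0.0009] [0.015, 0.012, 0.009]
```

step_arm(slide=[[-0.003, -0.003, 0], [0, 0, 0], [0, 0, 0], [0, 0, 0], [0, 0, 0], [0, 0, 0], [0, 0, 0], [0, 0, 0], [0, 0, 0], [0, 0, 0]], delta_rot=[[0, 0, 0], [0, 0, 0], [0, 0, 0], [0, 0, 0], [0, 0, 0], [0, 0, 0], [0, 0, 0], [0, 0, 0], [0, 0, 0], [0, 0, 0]], jaw=[0.9, 0.8, 0.7, 0.5, 0.3, 0.2, 0.2, 0.2, 0.2, 0.2])

```text
clock: 28.45
eef_pos: [473.2, -180.9, 7.2]
eef_rot: [[-0.867, 0.498, 0.007], [0.498, 0.867, 0.002], [-0.005, 0.005, -1.0]]
ft_force: [0.0, 0.1, 0.8]
opening: 0.462
```

```bash
python3 plan.py 578.8 230.6 110 96.2 10;python3 -c "
from h import *
cv2.imwrite('pics/g17.png',cv2.resize(arm.grab_frame('scene')[130:280,150:330,::-1],None,fx=3.5,fy=3.5,interpolation=2))"
```

```text
t 28.45 p [ 473.2 -180.9    7.2] psi 60.1 f [0.  0.1 0.8] op 0.462 q7 1.62
d [105.6 411.5 102.8] rot units total [ 0.03  0.07 -6.3 ]
[0.0282, 0.1025, -0.0253] [0.003, 0.007, -0.63]
[0.0218, 0.104, -0.0254] [0.003, 0.007, -0.63]
[0.0152, 0.1052, -0.0254] [0.003, 0.007, -0.63]
[0.0085, 0.1059, -0.0254] [0.003, 0.007, -0.63]
[0.0019, 0.1063, -0.0254] [0.003, 0.007, -0.63]
[-0.0048, 0.1062, -0.0255] [0.003, 0.007, -0.63]
[-0.0115, 0.1056, -0.0255] [0.003, 0.007, -0.63]
[-0.0181, 0.1047, -0.0255] [0.003, 0.007, -0.63]
[-0.0246, 0.1034, -0.0256] [0.003, 0.007, -0.63]
[-0.031, 0.1016, -0.0256] [0.003, 0.007, -0.63]
```

View pics/g17.png

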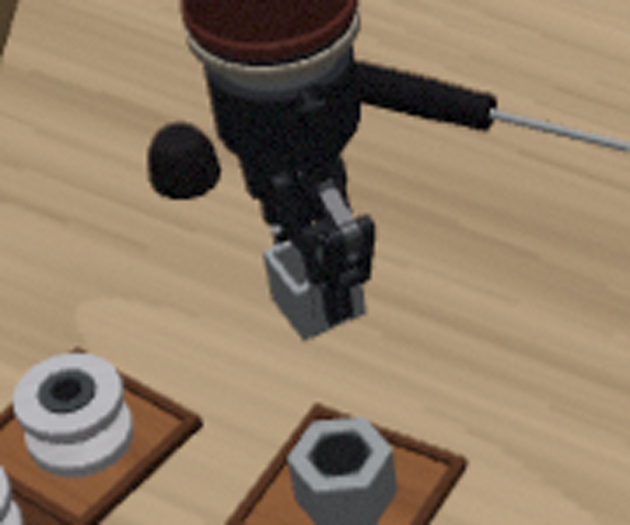

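The square is gripped at 39.3 mm. I'll lift it, then traverse at a safe height.

step_arm(slide=[[0, 0, -0.01], [0, 0, -0.02], [0, 0, -0.04], [0, 0, -0.06], [0.004, 0.015, -0.06], [0.008, 0.03, -0.05], [0.012, 0.05, -0.03], [0.013, 0.06, -0.02], [0.01, 0.07, 0], [0.007, 0.075, 0]], delta_rot=[[0, 0, 0], [0, 0, 0], [0, 0, 0], [0, 0, -0.1], [0, 0, -0.3], [0, 0, -0.4], [0, 0, -0.4], [0, 0, -0.4], [0, 0, -0.4], [0, 0, -0.4]], jaw=[0.2, 0.2, 0.2, 0.2, 0.2, 0.2, 0.2, 0.2, 0.2, 0.2])

```text
clock: 29.33
eef_pos: [495.9, -66.6, 133.3]
eef_rot: [[-0.958, 0.285, 0.006], [0.285, 0.958, -0.0], [-0.006, 0.001, -1.0]]
ft_force: [0.5, 0.2, -1.1]
opening: 0.46
```

```bash
python3 plan.py 578.8 230.6 120 96.2 9
```

```text
t 29.33 p [495.9 -66.6 133.3] psi 73.4 f [ 0.5  0.2 -1.1] op 0.46 q7 1.41
d [ 82.9 297.2 -13.3] rot units total [ 0.    0.06 -3.98]
[0.0015, 0.0857, 0.0038] [0.0, 0.007, -0.442]
[-0.0023, 0.0857, 0.0038] [0.0, 0.007, -0.442]
[-0.0061, 0.0855, 0.0038] [0.0, 0.007, -0.442]
[-0.0098, 0.0851, 0.0038] [0.0, 0.007, -0.442]
[-0.0136, 0.0846, 0.0038] [0.0, 0.007, -0.442]
[-0.0173, 0.0839, 0.0038] [0.0, 0.007, -0.442]
[-0.021, 0.0831, 0.0038] [0.0, 0.007, -0.442]
[-0.0247, 0.0821, 0.0037] [0.0, 0.007, -0.442]
[-0.0283, 0.0809, 0.0037] [0.0, 0.007, -0.442]
```

step_arm(slide=[[0.001, 0.085, 0], [-0.002, 0.085, 0], [-0.006, 0.085, 0], [-0.01, 0.085, 0], [-0.013, 0.085, 0], [-0.017, 0.084, 0], [-0.021, 0.083, 0], [-0.02, 0.06, 0], [-0.012, 0.03, 0.005], [-0.005, 0.01, 0]], delta_rot=[[0, 0.01, -0.44], [0, 0.01, -0.44], [0, 0.01, -0.44], [0, 0.01, -0.44], [0, 0.01, -0.44], [0, 0, -0.44], [0, 0, -0.44], [0, 0, -0.4], [0, 0, -0.25], [0, 0, 0]], jaw=[0.2, 0.2, 0.2, 0.2, 0.2, 0.2, 0.2, 0.2, 0.2, 0.2])

```text
clock: 30.17
eef_pos: [573.1, 223.0, 139.5]
eef_rot: [[-0.994, -0.106, 0.007], [-0.106, 0.994, 0.004], [-0.007, 0.003, -1.0]]
ft_force: [-0.5, 0.2, -2.3]
opening: 0.457
```

```bash
python3 plan.py 578.8 230.6 85 96.2 4
```

```text
t 30.17 p [573.1 223.  139.5] psi 96.1 f [-0.5  0.2 -2.3] op 0.457 q7 1.37
d [  5.7   7.6 -54.5] rot units total [ 0.03  0.07 -0.02]
[-0.0038, 0.0043, 0.0341] [0.007, 0.018, -0.004]
[-0.0039, 0.0043, 0.0341] [0.007, 0.018, -0.004]
[-0.0039, 0.0043, 0.0341] [0.007, 0.018, -0.004]
[-0.004, 0.0043, 0.0341] [0.007, 0.018, -0.004]
```

step_arm(slide=[[-0.006, 0.004, 0.02], [-0.006, 0.005, 0.03], [-0.002, 0, 0.04], [0, 0, 0.04], [0, 0, 0.03], [0, 0, 0.015], [0, 0, 0.005], [0, 0, 0], [0, 0, 0], [0, 0, 0]], delta_rot=[[0.01, 0.03, 0], [0.01, 0.03, 0], [0, 0.01, 0], [0, 0, 0], [0, 0, 0], [0, 0, 0], [0, 0, 0], [0, 0, 0], [0, 0, 0], [0, 0, 0]], jaw=[0.2, 0.2, 0.2, 0.2, 0.2, 0.2, 0.2, 0.2, 0.2, 0.2])

```text
clock: 31.0
eef_pos: [579.3, 214.3, 61.5]
eef_rot: [[-0.996, -0.088, -0.002], [-0.088, 0.996, -0.006], [0.003, -0.005, -1.0]]
ft_force: [0.1, -0.7, -1.7]
opening: 0.462
```

```bash
python3 plan.py 578.8 230.6 15 96.2 4;python3 -c "
from h import *
cv2.imwrite('pics/g18.png',cv2.resize(arm.grab_frame('scene')[230:410,310:500,::-1],None,fx=3,fy=3,interpolation=2))"
```

```text
t 31.0 p [579.3 214.3  61.5] psi 95.0 f [ 0.1 -0.7 -1.7] op 0.462 q7 1.41
d [ -0.5  16.3 -46.5] rot units total [-0.05 -0.03 -0.21]
[-0.0006, 0.0103, 0.029] [-0.014, -0.007, -0.051]
[-0.0007, 0.0103, 0.029] [-0.014, -0.007, -0.051]
[-0.0007, 0.0102, 0.0291] [-0.014, -0.007, -0.051]
[-0.0007, 0.0102, 0.0291] [-0.014, -0.007, -0.051]
```

View pics/g18.png

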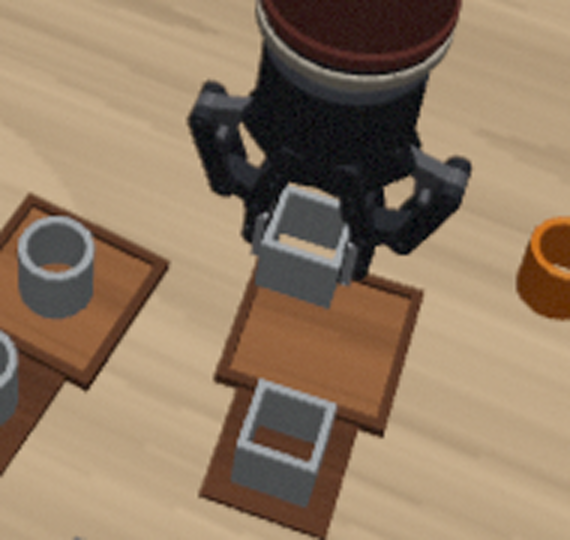

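step_arm(slide=[[-0.001, 0.02, 0], [-0.001, 0.02, 0], [0, 0.002, 0.015], [0, 0, 0.03], [0, 0, 0.035], [0, 0, 0.02], [0, 0, 0.01], [0, 0, 0], [0, 0, 0], [0, 0, 0]], delta_rot=[[-0.02, -0.01, -0.1], [-0.02, -0.01, -0.1], [-0.01, 0, 0], [0, 0, 0], [0, 0, 0], [0, 0, 0], [0, 0, 0], [0, 0, 0], [0, 0, 0], [0, 0, 0]], jaw=[0.2, 0.2, 0.2, 0.2, 0.2, 0.2, 0.2, 0.2, 0.2, 0.2])

```text
clock: 31.88
eef_pos: [579.0, 235.8, 14.9]
eef_rot: [[-0.994, -0.113, 0.002], [-0.113, 0.994, 0.003], [-0.002, 0.002, -1.0]]
ft_force: [0.7, -1.4, -1.9]
opening: 0.455
```

```bash
python3 plan.py 578.8 230.6 11 96.2 4
```

```text
t 31.88 p [579.  235.8  14.9] psi 96.5 f [ 0.7 -1.4 -1.9] op 0.455 q7 1.43
d [-0.2 -5.2 -3.9] rot units total [0.02 0.02 0.05]
[0.0005, -0.0032, 0.0024] [0.006, 0.006, 0.012]
[0.0005, -0.0032, 0.0024] [0.006, 0.006, 0.012]
[0.0005, -0.0032, 0.0024] [0.006, 0.006, 0.012]
[0.0005, -0.0032, 0.0024] [0.006, 0.006, 0.012]
```

step_arm(slide=[[0, -0.006, 0], [0, -0.006, 0], [0, 0, 0.003], [0, 0, 0.004], [0, 0, 0.004], [0, 0, 0.004], [0, 0, 0.003], [0, 0, 0], [0, 0, 0], [0, 0, 0]], delta_rot=[[0, 0, 0], [0, 0, 0], [0, 0, 0], [0, 0, 0], [0, 0, 0], [0, 0, 0], [0, 0, 0], [0, 0, 0], [0, 0, 0], [0, 0, 0]], jaw=[0.2, 0.2, 0.2, 0.2, 0.2, 0.2, 0.2, 0.2, 0.2, 0.2])

```text
clock: 32.72
eef_pos: [581.7, 230.8, 11.8]
eef_rot: [[-0.994, -0.112, 0.006], [-0.112, 0.994, 0.006], [-0.006, 0.005, -1.0]]
ft_force: [0.9, 0.4, -2.6]
opening: 0.455
```

step_arm(slide=[[0.003, 0, 0.004], [0, 0, 0.004], [0, 0, 0.004], [0, 0, 0], [0, 0, 0], [0, 0, 0], [0, 0, 0], [0, 0, 0], [0, 0, 0], [0, 0, 0]], delta_rot=[[0.04, 0.05, 0], [0, 0, 0], [0, 0, 0], [0, 0, 0], [0, 0, 0], [0, 0, 0], [0, 0, 0], [0, 0, 0], [0, 0, 0], [0, 0, 0]], jaw=[0.2, 0.2, 0.2, 0.2, 0.2, 0.2, 0.2, 0.2, 0.2, 0.2])

```text
clock: 33.55
eef_pos: [581.5, 230.9, 11.3]
eef_rot: [[-0.994, -0.112, 0.001], [-0.112, 0.994, 0.002], [-0.001, 0.002, -1.0]]
ft_force: [-1.4, 0.2, 2.1]
opening: 0.457
```

The square is in contact: z is 11.3 against an expected 11.2, and the force is up. I'll release and go up.

step_arm(slide=[[0, 0, 0], [0, 0, 0], [0, 0, 0], [0, 0, 0], [0, 0, 0], [0, 0, 0], [0, 0, -0.02], [0, 0, -0.05], [0, 0, -0.08], [0, 0, -0.08]], delta_rot=[[0, 0, 0], [0, 0, 0], [0, 0, 0], [0, 0, 0], [0, 0, 0], [0, 0, 0], [0, 0, 0], [0, 0, 0], [0, 0, 0], [0, 0, 0]], jaw=[0.6, 0.8, 1, 1, 1, 1, 1, 1, 1, 1])

```text
clock: 34.38
eef_pos: [577.0, 228.9, 99.5]
eef_rot: [[-0.994, -0.112, -0.01], [-0.111, 0.994, -0.005], [0.01, -0.004, -1.0]]
ft_force: [1.0, 0.1, 1.1]
opening: 0.999
```

step_arm(slide=[[0, 0, -0.05], [0, 0.05, -0.05], [0, 0.08, -0.05], [0, 0.08, -0.02], [0, 0.08, 0], [0, 0.08, 0], [0, 0.08, 0], [0, 0.04, 0], [0, 0, 0], [0, 0, 0]], delta_rot=[[0, 0, 0], [0, 0, 0], [0, 0, 0], [0, 0, 0], [0, 0, 0], [0, 0, 0], [0, 0, 0], [0, 0, 0], [0, 0, 0], [0, 0, 0]], jaw=[1, 1, 1, 1, 1, 1, 1, 1, 1, 1])

```text
clock: 35.22
eef_pos: [560.2, 430.6, 188.7]
eef_rot: [[-0.995, -0.104, 0.006], [-0.104, 0.995, 0.006], [-0.006, 0.005, -1.0]]
ft_force: [0.8, -1.4, 0.4]
opening: 1.002
```

```bash
python3 - <<'E'
from h import *
im=[arm.grab_frame('scene')[:,:,::-1].copy(),arm.grab_frame('top')[:,:,::-1].copy()]
def poly(x,y,z,r,n,a0):
    a=np.radians(a0)+np.arange(n+1)*2*np.pi/n;return np.c_[x+r*np.cos(a),y+r*np.sin(a),np.full(n+1,float(z))]
T=dict(square=(578.8,230.6,6.2,38,20),tube=(618.2,90.6,-3.5,40,21),nut=(581.6,-89.7,3,34,23),pulley=(614.6,-236.7,-6.1,36,28))
o=[]
for n,m in zip(('scene','top'),im):
    m=cv2.resize(m,None,fx=3,fy=3,interpolation=cv2.INTER_CUBIC)
    L=[]
    for x,y,a,h,r in T.values(): L+=[poly(x,y,4,r,60,0),poly(x,y,4+h,r,60,0)]
    L+=[poly(447.7,186,40,12,60,0),poly(416,-306.6,0,22,60,0)]
    for l in L: cv2.polylines(m,[((proj(n,l)+.5)*3-.5).round().astype(int)],False,(0,255,0),1)
    o.append(m)
cv2.imwrite('pics/f1.png',cv2.resize(o[0][450:1240,330:1590],(800,502)));cv2.imwrite('pics/f2.png',cv2.resize(o[1][380:990,380:1620],(800,394)))
s=arm.observe();print(s['clock'],s['eef_pos'])
E
```

```text
35.3167 [560.55248301 429.42366756 188.6538978 ]
```

View pics/f1.png

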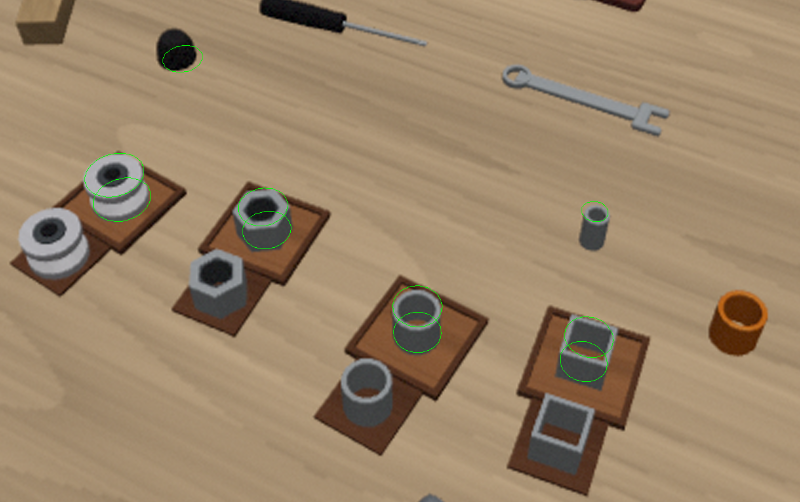

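View pics/f2.png

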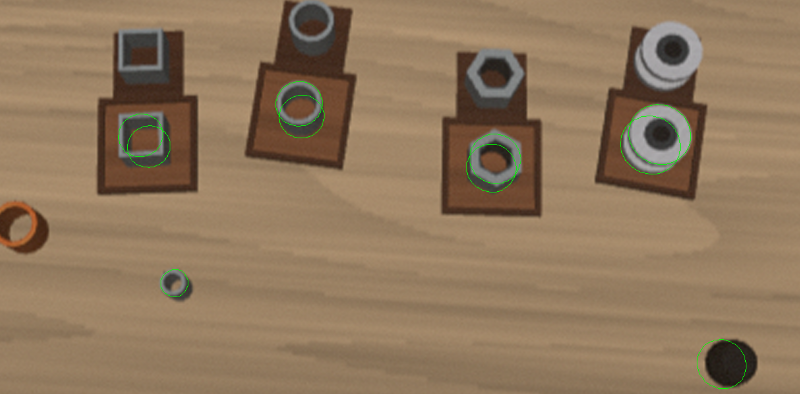

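All four parts stand centred and upright in the trays with their own samples, within a few mm of the drawn outlines in both views. The thin tube and the buffer (504,314 against 504,313 at the start) have not moved, and the arm is clear.

```bash
python3 -c "
from plant import arm
print(arm.finish_job())"
```

```text
the job is handed in; nothing more can be done
None
```

I put the tube, nut, pulley and square into the wells of the trays with their own samples, then handed the job in at about 35 s of the 112 s allowed. The system gives no verdict, so this rests on my own checks.

- **Setting down:** I lowered each part slowly onto the tray floor before letting go. For the nut, pulley and square, the force reversed and the arm stopped within 0.4 mm of the expected height. The tube's contact was less clear: its force only faded, and I released at about the expected height, but the next picture showed it standing in its well.
- **Final position:** Both cameras showed all four parts upright and within a few millimetres of the well centres.
- **Left alone:** The thin tube and buffer had not moved, and the orange look-alike was not touched. My drawn outline of the buffer did not match its picture because I used the wrong height for it. Its pixel position was unchanged to within a pixel, so I relied on that instead.
- **Disagreement:** The gripper read 53 mm on the pulley's 56 mm flange. The pictures showed the pads on the flange and the pulley level, so I carried on.

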